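Scan the paint tins in and hang them up

ROBOT

A 6-joint arm with a two-finger parallel gripper is mounted at the origin on the work surface. World frame = base frame: x ahead of the robot, y to its left, z up, the work surface at z = 0. Lengths are in m, angles in rad, forces in N, time in s.
With the tool pointing down it reaches from about 0.35 to 0.875 m from the base axis. Payload 4.2 kg.
Tool frame: the origin (TCP) lies midway between the tips of the shut fingers; the grasp point (between the pads) lies 19 mm behind it; z points along the fingers, x is the direction in which the jaws open and shut, and the axes are right-handed (so a half turn about z gives the same grasp; the last joint's range is limited). The gripper opens to 85 mm and grips with 20 to 120 N. Pads are 22 mm wide; open, the fingers measure 114 mm over their backs; the gripper's body (76 mm by 85 mm) begins 54 mm behind the grasp point. The pads swing forward as they close: fully open they stand 13 mm farther back than shut.
Start: joints at [1.555, 0.385, 0.008, 0, -1.194, -0.259], TCP at [0.17, 0.602, 0.231] pointing down, gripper open.
Joint ranges: [-3.14, 3.14], [-1.21, 2.06], [-1.07, 1.41], [-3.16, 2.05], [-2.99, -0.16], [-3.1, 3.1]. Speed limits (rad/s): [2.79, 2.79, 3.14, 3.14, 3.14, 3.14].

INTERFACE

Orientations are given as [roll, pitch, yaw] about the fixed x, y, z axes, in that order (R = Rz(yaw) Ry(pitch) Rx(roll)).
In Python, from cell import r gives the robot as it stands. The module is installed in compiled form; this text tells all that it offers.
- The arm moves only by the tool send_rows, never from a script. Its argument "commands" is a list of rows, each a list of 5 numbers: the closure, from 0 (fully open) to 1 (shut), then the shift along the tool's x, y, z each as a share of 0.5 m, from -1 to 1, then the turn about the tool's z as a share of 360 degrees, from -1 to 1. A call has 1 to 8 rows; each row shifts and turns the commanded pose from where the row before left it, along the tool's axes as they then stand; what a row does not reach is not made up. A row lasts 1/10 s, in which the tool goes at most 50 mm and 8.59 degrees, less where a joint would pass 70% of its speed; a pose out of reach is approached as far as the arm can. A call with a number of a shift or a turn outside -1 to 1 is refused whole. A call with a gripper value outside its range is refused whole. The fingers move at their own pace and stop on an object; the grip force is fixed at half the most. Time passes only in rows, so rows that do not move let the fingers close. It gives the time, the measured TCP pose, the force and the opening at its end, in the units of the state.
- r.sense(): the state, without advancing time (a new reading comes with each control period).
- r.camera(name): name is "scene" or "side" or "wrist"; returns a dict with "frame" (420x560x3 uint8, red, green, blue), "camera_matrix" (3x3 intrinsics, pixels), "world_from_camera" (4x4, takes a point from camera to world coordinates); the wrist camera has in their place "T_tool_cam" (4x4, takes a point from camera to tool coordinates, whose origin is the TCP and whose axes are the tool frame's). Camera axes: x right, y down, z forward; pixel columns grow to the right and rows downward; lengths in m; the calibration is good to about 2 mm. A picture is of the moment at which its call begins: read the wrist's pose just before it. There is no depth.
- r.job_done(): hands the job in, once; it reports no verdict.
The state is a dict: "t": time; "joint_positions": joint angles; "joint_velocities": joint speeds; "effort": joint torques, N m; "position": TCP position; "eef_rot": TCP orientation; "ft_force": force on the tool from outside, world axes, zero at the start; "torque": the same for the moment, N m; "width": finger opening in m.
Only numpy, scipy, OpenCV 4.12 (cv2) and the standard library are available. Lean on these libraries where they do the work, as an engineer would, in place of code of your own. Each camera call takes 0.05 s, during which the arm holds its last target.

TASK

Book in the paint tins that are there (two or three): stand every tin upright on a ring of the scan mat, one to a ring and centred, label facing straight to the scanner as the arrows point, and with all of them in place squeeze the scanner's trigger fully home and let it spring back. Then hang each tin by its handle on both prongs of the hook of its own colour, label facing outwards away from the board. Leave the bottle, the cardboard box and the mug where they are.

Things in the scene. Friction and masses are not known exactly. Their poses are not given: they have to be found in the camera images.
- tin_red: red paint tin, 72 mm across, 48 mm high, 0.2-0.4 kg; may be absent. Origin: centre of underside, z up. Rigid black handle in its y-z plane: level bar along y (78 mm long, 10 thick in x, 12 high) on two legs at y = +-36 mm; opening under the bar 66 mm wide, 46 high. White label with black bars on its -x side, with a white flap on the lid there.
- tin_red_handle (a point): middle of the red tin's handle bar, 100 mm above its underside (the place to pinch, fingers closing along the tin's x); axes as the tin
- tin_red_label (a point): middle of the red tin's label, on its -x side, 36 mm from the axis, 24 mm up
- tin_blue: blue paint tin, 72 mm across, 48 mm high, 0.2-0.4 kg; may be absent. Origin: centre of underside, z up. Rigid black handle in its y-z plane: level bar along y (78 mm long, 10 thick in x, 12 high) on two legs at y = +-36 mm; opening under the bar 66 mm wide, 46 high. White label with black bars on its -x side, with a white flap on the lid there.
- tin_blue_handle (a point): middle of the blue tin's handle bar, 100 mm above its underside (the place to pinch, fingers closing along the tin's x); axes as the tin
- tin_blue_label (a point): middle of the blue tin's label, on its -x side, 36 mm from the axis, 24 mm up
- tin_yellow: yellow paint tin, 72 mm across, 48 mm high, 0.2-0.4 kg; may be absent. Origin: centre of underside, z up. Rigid black handle in its y-z plane: level bar along y (78 mm long, 10 thick in x, 12 high) on two legs at y = +-36 mm; opening under the bar 66 mm wide, 46 high. White label with black bars on its -x side, with a white flap on the lid there.
- tin_yellow_handle (a point): middle of the yellow tin's handle bar, 100 mm above its underside (the place to pinch, fingers closing along the tin's x); axes as the tin
- tin_yellow_label (a point): middle of the yellow tin's label, on its -x side, 36 mm from the axis, 24 mm up
- station: fixed scan station: grey flat mat (120 x 320 mm) with three white rings, and beyond it a black and yellow pistol scanner lying on its side on a foot. Origin: mat middle, z up, +x to the scanner (as red arrows). In mm: head x 125-250, y -40 to 36, top z 125, window faces -x; grip a level bar x 183-217, y 30-147, z 74-110, open above.
- ring0 (a point): centre of a scan mat ring (86 mm across), at y = -100 mm of the station frame, counter height; axes as the station
- ring1 (a point): centre of a scan mat ring (86 mm across), at y = 0 mm of the station frame, counter height; axes as the station
- ring2 (a point): centre of a scan mat ring (86 mm across), at y = 100 mm of the station frame, counter height; axes as the station
- trigger (a joint): scanner trigger: orange blade 64 mm long, 12 thick, 30 high, on the -x side of the grip, hinged on a vertical axis at its head end (station frame x 165, y 34, z 92 mm). 0 = released, 0.32 rad = squeezed fully home towards the grip (+x). Springs back; takes about 7 N at the pad.
- trigger_pad (a point): point on the outer face of the trigger where a finger presses, 46 mm from the hinge, 92 mm above the counter; it moves 14 mm when fully squeezed
- grip_back (a point): point on the back (+x) face of the fixed grip, across from the trigger pad, 92 mm above the counter; pad and this point are 58 mm apart along station x released, 44 mm squeezed; axes as the station
- board: fixed plywood hook board, 340 mm long, 148 high, with three coloured hooks in varying order, 100 mm apart. Origin: foot of its front face, z up, y along it, -x outwards. Each hook: two level prongs 46 mm apart on a coloured plate, 7 mm thick, top 130 mm above the counter, turned up at the ends to 143 mm. Bar goes in over the tips and down on both prongs, fingers between them.
- hook_red_seat (a point): where the middle of the red tin's handle bar rests on the prongs of the hook with the red plate, midway between them, 136 mm above the counter. Axes: z up, -x outwards along the prongs, y along the board. The board's face is 60 mm behind it (+x); the prongs turn up 26 to 35 mm in front of it.
- hook_blue_seat (a point): where the middle of the blue tin's handle bar rests on the prongs of the hook with the blue plate, midway between them, 136 mm above the counter. Axes: z up, -x outwards along the prongs, y along the board. The board's face is 60 mm behind it (+x); the prongs turn up 26 to 35 mm in front of it.
- hook_yellow_seat (a point): where the middle of the yellow tin's handle bar rests on the prongs of the hook with the yellow plate, midway between them, 136 mm above the counter. Axes: z up, -x outwards along the prongs, y along the board. The board's face is 60 mm behind it (+x); the prongs turn up 26 to 35 mm in front of it.
- cleaner: blue bottle, 64 mm across, 140 mm high, to be left alone; origin under its centre
- bulb_box: cardboard box with an orange band, 60 x 60 x 50 mm, to be left alone; origin under its centre
- mug: white mug, 80 mm across, 90 mm high, to be left alone; origin under its centre

How it is judged:
By the outcome, as a careful person would: the job done as asked, in the order asked, and still so for the second after the job is handed in, with the robot touching nothing.
Of tin_red, tin_blue, tin_yellow only 2 to 3 are there at a start; the rules pass over those that are not, and their reading is None.
At some moment in a run one of tin_red, tin_blue, tin_yellow may be knocked a few centimetres aside while the robot is not near it.
It also fails if it takes over 210 s, if anything falls off the work surface, if the arm or the gripper's body presses on something with over 40 N, if the wrist force passes 120 N, or if a joint passes its speed limit or range.

## Working session

There is one attempt and no reset: what is moved stays moved. The work goes in short steps, Python scripts to look and compute and a tool call to move; the robot and the scene stay as the last step left them, time stands still between calls to the robot, and variables do not carry over. Pictures are saved under pics/ and viewed, and the job is handed in when it is done.

Besides the shell and the picture viewer there is one more tool, called after "Call:" as a command line: name --pt "numbers of a row" for each row, then --argument value for the rest. send_rows: Moves the arm, as the interface text tells. Its arguments: {"type":"object","properties":{"commands":{"type":"array","items":{"type":"array","items":{"type":"number","minimum":-1,"maximum":1}}}},"required":["commands"]}

```bash
mkdir -p pics; python3 - <<'E'
from cell import r
import cv2
s=r.sense(); print(s)
for n in ("scene","side","wrist"):
    c=r.camera(n); cv2.imwrite(f"pics/{n}0.png",c["frame"][:,:,::-1]); print(n,c["camera_matrix"],c.get("world_from_camera",c.get("T_tool_cam")))
E
```

```text
{'t': 0.0, 'joint_positions': array([ 1.55460553e+00,  3.85530251e-01,  6.62850451e-03, -5.02222828e-04,
       -1.19399656e+00, -2.58580119e-01]), 'joint_velocities': array([ 7.54293103e-04,  1.35866719e-03, -4.49198432e-05,  7.87840680e-04,
       -4.92763786e-04,  1.55301627e-03]), 'effort': array([-2.49475042e-04, -3.92285299e+01,  1.88401204e+01,  4.18619111e+00,
       -4.61751537e-03,  4.39745349e-06]), 'position': array([0.1694133 , 0.60099379, 0.23023803]), 'eef_rot': array([-3.14150624e+00, -2.15145692e-03, -1.84575262e+00]), 'ft_force': array([ 0.09986742, -0.55396333, -0.84690525]), 'torque': array([ 0.0015992 , -0.02778593,  0.02174234]), 'width': 0.08564125438271081}
scene [[512.55217348   0.         279.76048887]
 [  0.         512.55217348 206.19918344]
 [  0.           0.           1.        ]] [[-0.72906096  0.58053095 -0.36256577  1.0092517 ]
 [ 0.68439165  0.62516169 -0.37520784  0.52108674]
 [ 0.00884247 -0.52168637 -0.85309152  1.30938071]
 [ 0.          0.          0.          1.        ]]
side [[415.51215997   0.         279.9169978 ]
 [  0.         415.51215997 211.44576897]
 [  0.           0.           1.        ]] [[ 0.97632962 -0.16507221  0.13975566  0.33633699]
 [-0.21599589 -0.71056622  0.66965769 -0.69230775]
 [-0.01123623 -0.68399328 -0.72940177  0.88020528]
 [ 0.          0.          0.          1.        ]]
wrist [[311.60013148   0.         283.11234682]
 [  0.         311.60013148 209.13235541]
 [  0.           0.           1.        ]] [[ 9.99999706e-01 -5.17722071e-04  5.64811735e-04  2.46779212e-03]
 [ 3.49159941e-04  9.64101420e-01  2.65534046e-01 -6.69809439e-02]
 [-6.82008632e-04 -2.65533771e-01  9.64101318e-01 -1.43436410e-01]
 [ 0.00000000e+00  0.00000000e+00  0.00000000e+00  1.00000000e+00]]
```

View pics/scene0.png

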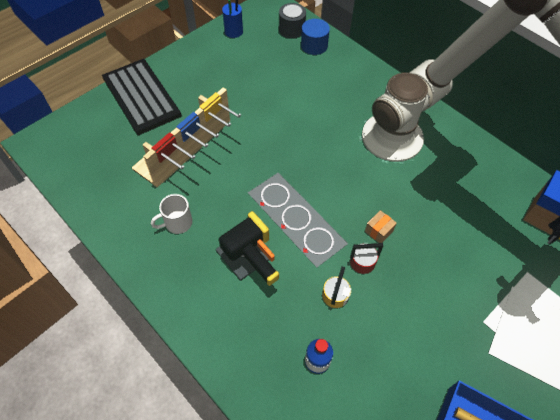

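View pics/side0.png

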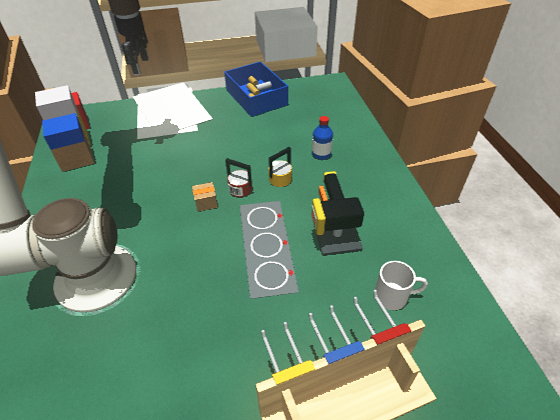

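View pics/wrist0.png

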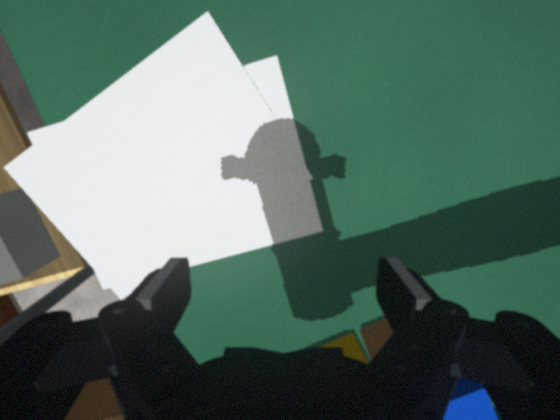

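The scene shows two tins: red near (365,260) and yellow near (337,290). The mat runs from (275,195) to (318,241), with the scanner near (250,245), the board near (185,135), the mug at (175,215), the box at (380,225) and the bottle at (320,355). No blue tin is visible so far. Next I'll zoom in.

```bash
cat > h.py <<'E'
import numpy as np, cv2
from cell import r
def ray(c,uv):
    K=c["camera_matrix"];T=c["world_from_camera"]
    d=T[:3,:3]@np.linalg.solve(K,[uv[0],uv[1],1.]); return T[:3,3],d
def onz(c,uv,z):
    o,d=ray(c,uv); return o+d*(z-o[2])/d[2]
def proj(c,p):
    T=np.linalg.inv(c["world_from_camera"]); q=c["camera_matrix"]@(T[:3,:3]@np.asarray(p,float)+T[:3,3]); return q[:2]/q[2]
def tri(c1,u1,c2,u2):
    o1,d1=ray(c1,u1);o2,d2=ray(c2,u2)
    d1=d1/np.linalg.norm(d1);d2=d2/np.linalg.norm(d2)
    A=np.array([d1,-d2]).T; s=np.linalg.lstsq(A,o2-o1,rcond=None)[0]
    a=o1+s[0]*d1;b=o2+s[1]*d2
    return (a+b)/2,np.linalg.norm(a-b)
def wrist():
    s=r.sense(); c=dict(r.camera("wrist"))
    from scipy.spatial.transform import Rotation as R
    T=np.eye(4);T[:3,:3]=R.from_euler('xyz',s["eef_rot"]).as_matrix();T[:3,3]=s["position"]
    c["world_from_camera"]=T@c["T_tool_cam"]; return c
def masks(f):
    h=cv2.cvtColor(f,cv2.COLOR_RGB2HSV); H,S,V=[h[...,i].astype(int) for i in range(3)]
    return H,S,V
def blobs(m,amin=8):
    n,l,st,ce=cv2.connectedComponentsWithStats(m.astype(np.uint8)*255)
    return [(ce[i].round(1),st[i].tolist()) for i in range(1,n) if st[i][4]>=amin]
def crop(c,x0,y0,w,h,k,name):
    cv2.imwrite("pics/"+name,cv2.resize(c["frame"][y0:y0+h,x0:x0+w,::-1],None,fx=k,fy=k,interpolation=cv2.INTER_CUBIC))
E
python3 - <<'E'
from h import *
c=r.camera("scene"); crop(c,300,200,130,120,5,"s1.png"); crop(c,120,80,200,150,4,"s2.png"); crop(c,200,170,160,120,5,"s3.png")
d=r.camera("side"); crop(d,180,130,160,120,5,"d1.png")
E
```

```text
(no output)
```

View pics/s1.png

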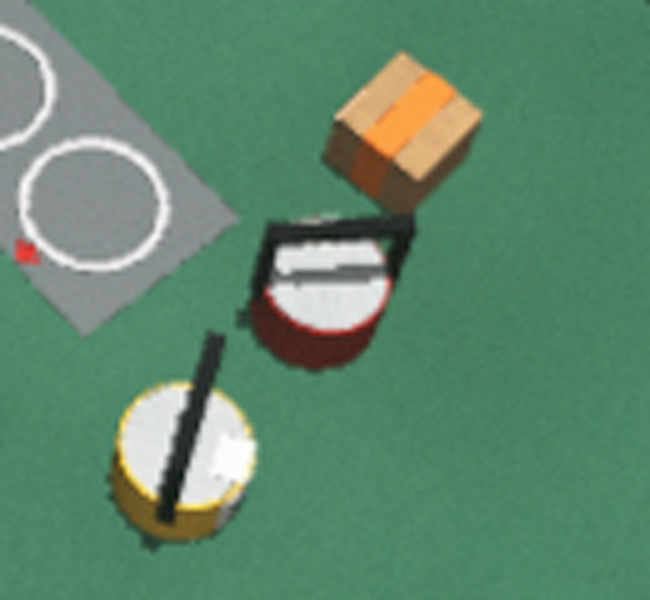

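View pics/s2.png

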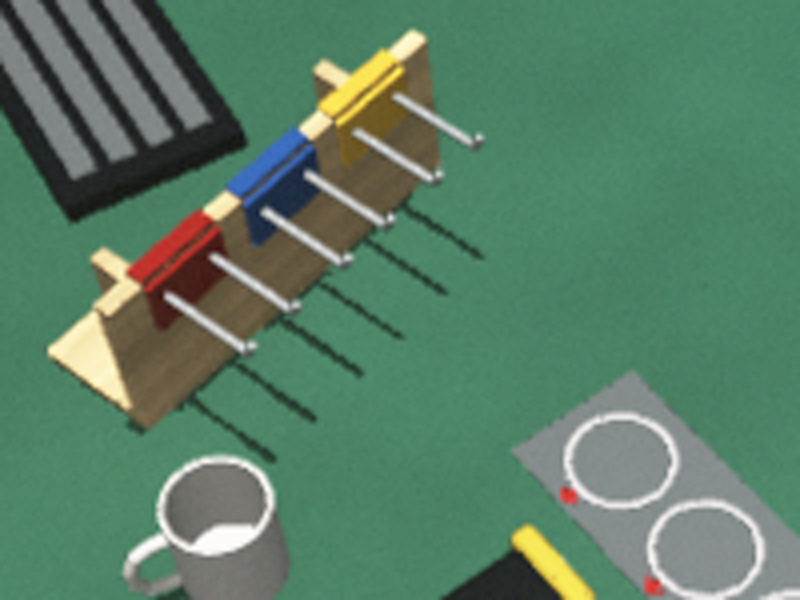

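View pics/s3.png

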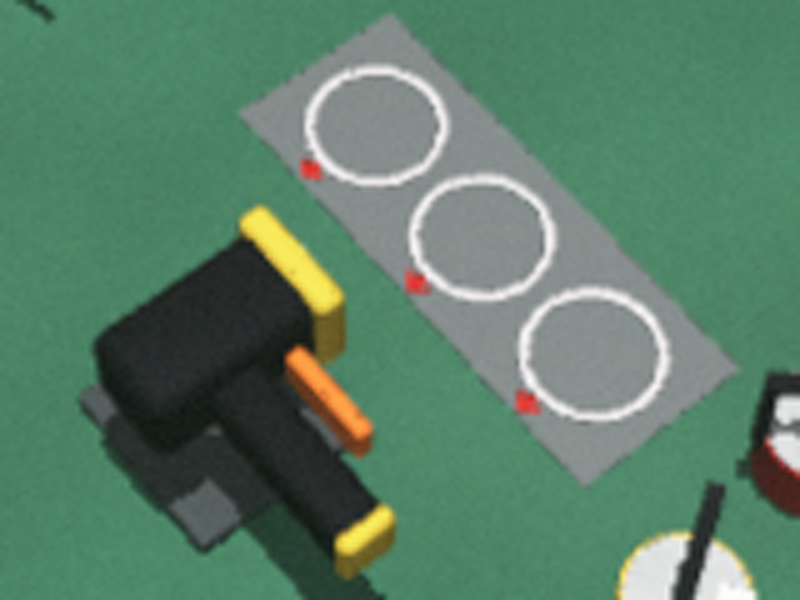

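View pics/d1.png

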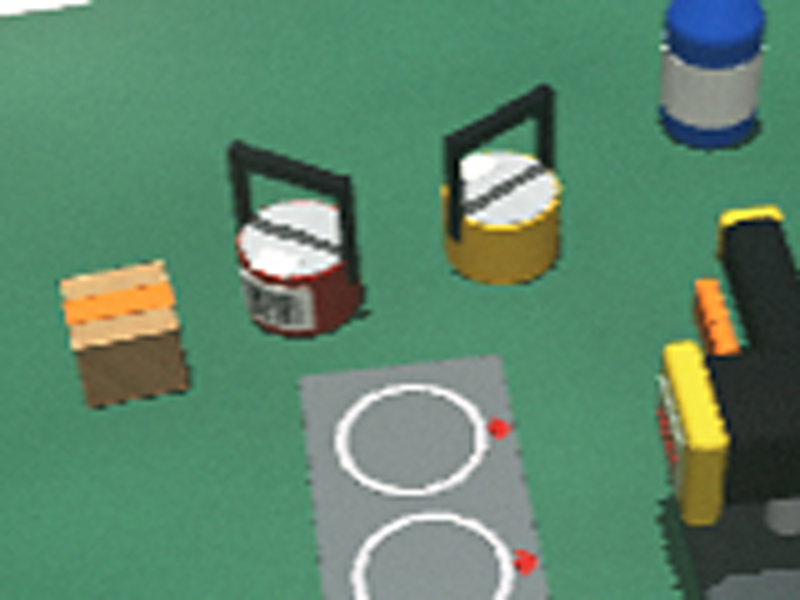

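```bash
python3 - <<'E'
from h import *
np.set_printoptions(precision=4,suppress=True)
c=r.camera("scene"); d=r.camera("side")
for n,cam in (("scene",c),("side",d)):
    H,S,V=masks(cam["frame"])
    P=[]
    m=((S<45)&(V>185)).astype(np.uint8)
    # rings: hole contours
    m2=((S<60)&(V>70)).astype(np.uint8)
    cn,hi=cv2.findContours(m*255,cv2.RETR_CCOMP,cv2.CHAIN_APPROX_NONE)
    for q in cn:
        if 25<len(q)<400:
            (x,y),(a,b),t=cv2.fitEllipse(q) if len(q)>5 else ((0,0),(0,0),0)
            w=onz(cam,(x,y),0.0)
            if min(a,b)>17: print(n,"ell",round(x,1),round(y,1),round(a,1),round(b,1),w)
    red=((H<8)|(H>172))&(S>150)&(V>120)
    for ce,st in blobs(red,4): print(n,"red",ce,st[4],onz(cam,ce,0))
C=lambda x,y,x0,y0,k:(x0+(x+.5)/k-.5,y0+(y+.5)/k-.5)
print("red bar",onz(c,C(268,230,300,200,5),.106),onz(c,C(412,223,300,200,5),.106), onz(d,C(235,148,180,130,5),.106),onz(d,C(348,183,180,130,5),.106))
print("yel bar",onz(c,C(215,335,300,200,5),.106),onz(c,C(167,520,300,200,5),.106), onz(d,C(547,92,180,130,5),.106),onz(d,C(448,142,180,130,5),.106))
print("hook tips scene", [onz(c,C(x,y,120,80,4),.143) for x,y in ((477,138),(436,176),(390,218),(346,259),(295,305),(249,347))])
print("side tips",[onz(d,p,.143) for p in ((264,333),(287,325),(311,316),(333,308),(356,299),(377,291))])
print("trigger",[onz(c,C(x,y,200,170,5),.107) for x,y in ((292,350),(366,436))], "head",[onz(c,C(x,y,200,170,5),.125) for x,y in ((243,212),(338,300))])
E
```

```text
scene ell 530.0 338.6 77.2 94.0 [0.2525 0.6814 0.    ]
scene ell 318.3 240.4 25.9 29.4 [0.4503 0.1048 0.    ]
scene ell 318.2 240.5 23.6 27.4 [0.4508 0.105  0.    ]
scene ell 296.0 217.1 24.5 28.5 [0.4435 0.0053 0.    ]
scene ell 295.9 217.1 22.6 26.6 [0.4435 0.0053 0.    ]
scene ell 171.1 207.3 22.7 38.5 [ 0.6929 -0.2727  0.    ]
scene ell 173.0 204.8 19.1 28.4 [ 0.6835 -0.2758  0.    ]
scene ell 274.8 194.6 23.2 27.9 [ 0.4356 -0.095   0.    ]
scene ell 274.9 194.7 21.4 25.9 [ 0.4355 -0.0948  0.    ]
scene ell 93.8 365.0 19.0 33.9 [ 1.1144 -0.0319  0.    ]
scene ell 431.6 69.4 17.3 32.8 [-0.3409 -0.1034  0.    ]
scene red [162.8 142.2] 164 [ 0.5639 -0.4891  0.    ]
scene red [261.8 203.4] 9 [ 0.4855 -0.0987  0.    ]
scene red [282.5 225.8] 10 [ 0.4929 -0.0003  0.    ]
scene red [305. 250.] 9 [0.5001 0.1007 0.    ]
scene red [367.5 265.7] 12 [0.4064 0.2548 0.    ]
scene red [321.3 345.1] 123 [0.661 0.323 0.   ]
side ell 399.6 275.4 26.3 44.4 [ 0.752  -0.1691 -0.    ]
side ell 397.6 274.1 23.9 34.3 [ 0.7486 -0.1642  0.    ]
side ell 270.8 275.0 27.6 33.7 [ 0.4346 -0.0952 -0.    ]
side
[... 890 characters left out ...]
0.504  0.2344 0.106 ] [0.5944 0.2867 0.106 ] [0.567  0.2655 0.106 ] [0.5003 0.2334 0.106 ]
hook tips scene [array([ 0.3821, -0.3108,  0.143 ]), array([ 0.4285, -0.3033,  0.143 ]), array([ 0.4788, -0.2957,  0.143 ]), array([ 0.5261, -0.2879,  0.143 ]), array([ 0.5785, -0.2803,  0.143 ]), array([ 0.6247, -0.2732,  0.143 ])]
side tips [array([ 0.3792, -0.3193,  0.143 ]), array([ 0.4259, -0.3128,  0.143 ]), array([ 0.4762, -0.3045,  0.143 ]), array([ 0.5237, -0.2971,  0.143 ]), array([ 0.5752, -0.2878,  0.143 ]), array([ 0.6236, -0.2796,  0.143 ])]
trigger [array([0.6112, 0.0286, 0.107 ]), array([0.6167, 0.0921, 0.107 ])] head [array([ 0.5806, -0.0442,  0.125 ]), array([0.5796, 0.0303, 0.125 ])]
```

Both overhead cameras agree to about 2 mm on the mat. The station is at (0.443, 0.005) with yaw −4.2°. The hook tips are 46 mm apart and the board yaw is about −81°. The estimated tin poses are:

| Tin | Position | Yaw |
|---|---|---|
| Red | (0.409, 0.235) | about 52° |
| Yellow | (0.535, 0.25) | about −64° |

I'll hover over red and refine with the wrist camera.

```bash
cat >> h.py <<'E'
from math import *
def go(x,y,z,yawdeg,p=None):
    "tool shifts (share of .5m) and turn (share of 360) to reach pose"
    s=r.sense(); p0=s["position"] if p is None else np.array(p[:3]); yaw=s["eef_rot"][2] if p is None else radians(p[3])
    d=np.array([x,y,z])-p0
    dx=d[0]*cos(yaw)+d[1]*sin(yaw); dy=d[0]*sin(yaw)-d[1]*cos(yaw); dz=-d[2]
    dyaw=(yawdeg-degrees(yaw)+180)%360-180
    n=max(np.linalg.norm(d)/.05,abs(dyaw)/8.59)
    print("from",p0.round(4),round(degrees(yaw),2),"shift share x,y,z total",np.round([dx/.5,dy/.5,dz/.5],4),"turn",round(-dyaw/360,4),"min rows",round(n,1),"(dyaw %.1f; do turn last/first, not mixed)"%dyaw)
S0=np.array([.443,.005]);SY=radians(-4.2)
def st(x,y): return S0+np.array([x*cos(SY)-y*sin(SY),x*sin(SY)+y*cos(SY)])
E
python3 - <<'E'
from h import *
go(.409,.235,.2,-128)
E
```

```text
from [0.1695 0.6014 0.2311] -105.75 shift share x,y,z total [ 0.5754 -0.6598  0.0622] turn 0.0618 min rows 8.8 (dyaw -22.3; do turn last/first, not mixed)
```

Call:
send_rows --pt "0 0.0575 -0.066 0.0062 0" --pt "0 0.0575 -0.066 0.0062 0" --pt "0 0.0575 -0.066 0.0062 0" --pt "0 0.0575 -0.066 0.0062 0" --pt "0 0.0575 -0.066 0.0062 0" --pt "0 0.0575 -0.066 0.0062 0" --pt "0 0.0575 -0.066 0.0062 0" --pt "0 0.0575 -0.066 0.0062 0"

```text
t: 1.15
position: [0.3619, 0.307, 0.2067]
eef_rot: [-3.141, 0.001, -1.845]
ft_force: [0.7, -0.3, 0.5]
width: 0.0854
```

Call:
send_rows --pt "0 0.0575 -0.066 0.0062 0" --pt "0 0.0575 -0.066 0.0062 0" --pt "0 0 0 0 0.0206" --pt "0 0 0 0 0.0206" --pt "0 0 0 0 0.0206" --pt "0 0 0 0 0"

```text
t: 1.75
position: [0.4093, 0.2351, 0.2004]
eef_rot: [-3.142, 0.0, -2.234]
ft_force: [-0.6, -0.7, 0.7]
width: 0.0855
```

```bash
python3 - <<'E'
from h import *
c=wrist(); cv2.imwrite("pics/w1.png",c["frame"][:,:,::-1])
import pickle; pickle.dump(c,open("w1.pkl","wb"))
s=r.sense();print(s["t"],s["position"],np.degrees(s["eef_rot"]),s["joint_positions"])
E
```

```text
1.8 [0.40921114 0.23521592 0.20040308] [ 1.79999580e+02  1.40870608e-02 -1.27856028e+02] [ 8.67062836e-01  1.50650480e-01 -4.00813893e-01 -2.10121408e-05
 -1.01908663e+00  4.30321776e-02]
```

View pics/w1.png

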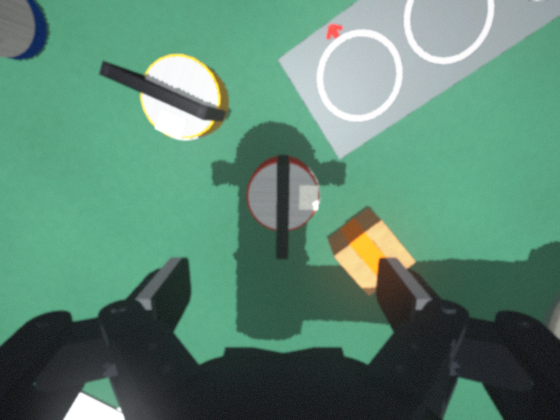

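The wrist view shows red's bar nearly vertical at column 283, rows 155–258, with the label flap on the right at (310,197). Yellow's bar runs from (103,70) to (222,115).

```bash
cat >> h.py <<'E'
def bar(c,x0,y0,x1,y1,z=.106,vmax=60):
    f=c["frame"]; m=np.zeros(f.shape[:2],np.uint8); m[y0:y1,x0:x1]=(f[y0:y1,x0:x1].max(2)<vmax)*255
    n,l,stt,ce=cv2.connectedComponentsWithStats(m); i=1+np.argmax(stt[1:,4])
    cn=cv2.findContours((l==i).astype(np.uint8),cv2.RETR_EXTERNAL,cv2.CHAIN_APPROX_NONE)[0][0]
    rc=cv2.minAreaRect(cn); b=cv2.boxPoints(rc)
    e=[np.linalg.norm(b[i]-b[i-1]) for i in range(4)]; k=int(np.argmin(e))
    p=(b[k]+b[k-1])/2; q=(b[(k+1)%4]+b[(k+2)%4])/2
    P,Q=onz(c,p,z),onz(c,q,z); d=P-Q
    print("bar px",p,q,"rect",np.round(rc[1],1),"world",P.round(4),Q.round(4),"mid",((P+Q)/2).round(4),"len",np.linalg.norm(d).round(4),"dir deg",round(degrees(atan2(d[1],d[0]))%180,2))
E
python3 - <<'E'
from h import *
import pickle
c=pickle.load(open("w1.pkl","rb"))
bar(c,265,140,300,275); bar(c,90,50,235,135)
f=c["frame"]; print(f[150:175:3,270:296:3].max(2)); print(f[245:270:3,270:296:3].max(2))
crop(c,230,130,120,150,4,"w1c.png")
E
```

```text
bar px [281.40387 258.03622] [282.50006 154.99469] rect [ 11.1 103. ] world [0.3775 0.2586 0.106 ] [0.4434 0.2058 0.106 ] mid [0.4105 0.2322 0.106 ] len 0.0844 dir deg 141.33
bar px [104.96381  69.70136] [152.41177   86.647064] rect [50.4 14.3] world [0.5674 0.2677 0.106 ] [0.5387 0.2493 0.106 ] mid [0.5531 0.2585 0.106 ] len 0.0341 dir deg 32.83
[[ 93  96  94  92  95  95  99  97  95]
 [ 94  94  97  91  91  90  95  93  97]
 [ 90  83  77  51  45  48  63  74  89]
 [ 92  95  91  44  45  49  58  95  94]
 [111 123 102  48  44  45  59 126 114]
 [137 142 117  46  46  50  64 140 138]
 [147 149 113  46  51  48  63 143 148]
 [146 148 116  48  45  43  68 144 151]
 [149 148 115  47  46  51  69 146 148]]
[[89 90 60 43 45 45 72 89 90]
 [86 90 62 43 41 39 70 90 87]
 [91 88 63 45 39 42 71 91 92]
 [87 88 58 41 42 45 73 90 90]
 [92 87 65 45 48 47 74 89 89]
 [88 89 89 84 85 82 86 90 92]
 [87 89 90 90 85 86 92 91 86]
 [87 92 86 89 88 88 91 90 92]
 [88 89 92 87 85 88 91 87 87]]
```

View pics/w1c.png

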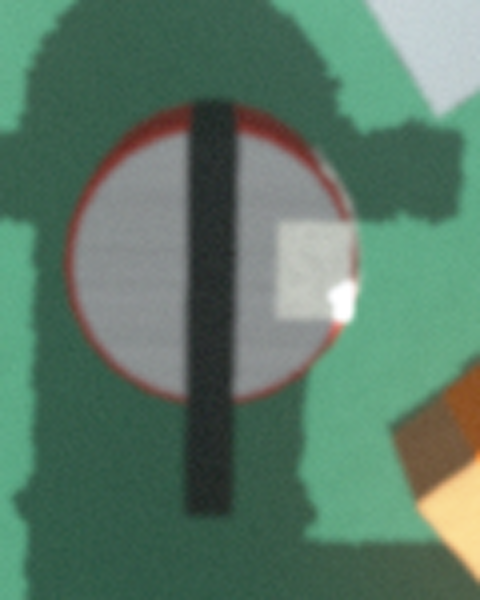

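Call:
send_rows --pt "0 0.003 0 0.05 0.0023" --pt "0 0 0 0.09 0" --pt "0 0 0 0.07 0" --pt "0 0 0 0.028 0" --pt "1 0 0 0 0" --pt "1 0 0 0 0" --pt "1 0 0 0 0" --pt "1 0 0 0 0"

```text
t: 2.6
position: [0.4088, 0.2348, 0.0826]
eef_rot: [-3.141, 0.003, -2.248]
ft_force: [-0.3, 0.4, -0.3]
width: 0.0283
```

Call:
send_rows --pt "1 0 0 0 0" --pt "1 0 0 0 0"

```text
t: 2.8
position: [0.409, 0.2349, 0.0822]
eef_rot: [-3.141, 0.003, -2.248]
ft_force: [-0.2, -0.2, 0.8]
width: 0.0089
```

Call:
send_rows --pt "1 0 0 0 0" --pt "1 0 0 -0.04 0" --pt "1 0 0 -0.08 0" --pt "1 0 0 -0.08 0" --pt "1 0 0 -0.06 0" --pt "1 0 0 0 -0.0231" --pt "1 0 0 0 -0.0231" --pt "1 0 0 0 -0.0231"

```text
t: 3.6
position: [0.4071, 0.2333, 0.2105]
eef_rot: [3.139, -0.002, -1.808]
ft_force: [-0.3, -0.6, -3.0]
width: 0.0089
```

Call:
send_rows --pt "1 0 0 0 -0.0231" --pt "1 0 0 0 -0.0231" --pt "1 0 0 0 -0.0231" --pt "1 0 0 0 -0.0231" --pt "1 0 0 0 -0.0231" --pt "1 0 0 0 -0.0231" --pt "1 0 0 0 -0.0231" --pt "1 0 0 0 -0.0231"

```text
t: 4.4
position: [0.4072, 0.2332, 0.2101]
eef_rot: [3.138, 0.001, -0.646]
ft_force: [0.6, 0.4, -3.3]
width: 0.0086
```

Call:
send_rows --pt "1 0 0 0 -0.0231" --pt "1 0 0 0 -0.0231" --pt "1 0 0 0 -0.0231" --pt "1 0 0 0 -0.0231" --pt "1 0 0 0 0"

```text
t: 4.9
position: [0.4073, 0.2333, 0.2103]
eef_rot: [3.14, 0.002, -0.072]
ft_force: [-0.7, -0.2, -2.4]
width: 0.009
```

```bash
python3 - <<'E'
from h import *
c=wrist(); cv2.imwrite("pics/w2.png",c["frame"][:,:,::-1])
s=r.sense();print(s["t"],s["width"],s["ft_force"],s["position"],np.degrees(s["eef_rot"]),s["joint_positions"])
print(st(0,100*.001)); go(*st(0,.1),.215,-4.2); go(*st(0,.1),.083,-4.2)
d=r.camera("side"); crop(d,180,130,160,120,5,"d2.png")
E
```

```text
4.95 0.008462677874114916 [-0.70681452  0.12497296 -3.46876455] [0.40747992 0.23345201 0.21041442] [ 1.79908151e+02  1.14688400e-01 -4.27191857e+00] [ 8.67024167e-01  1.38081953e-01 -3.88262164e-01 -7.79454548e-04
 -1.04692643e+00  2.20040179e+00]
[0.45032382 0.10473145]
from [0.4075 0.2335 0.2104] -4.27 shift share x,y,z total [ 0.1046  0.2503 -0.0092] turn -0.0002 min rows 2.7 (dyaw 0.1; do turn last/first, not mixed)
from [0.4075 0.2335 0.2104] -4.27 shift share x,y,z total [0.1046 0.2503 0.2548] turn -0.0002 min rows 3.7 (dyaw 0.1; do turn last/first, not mixed)
```

View pics/w2.png

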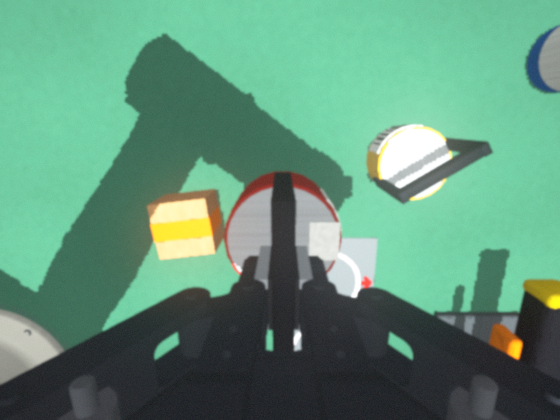

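View pics/d2.png

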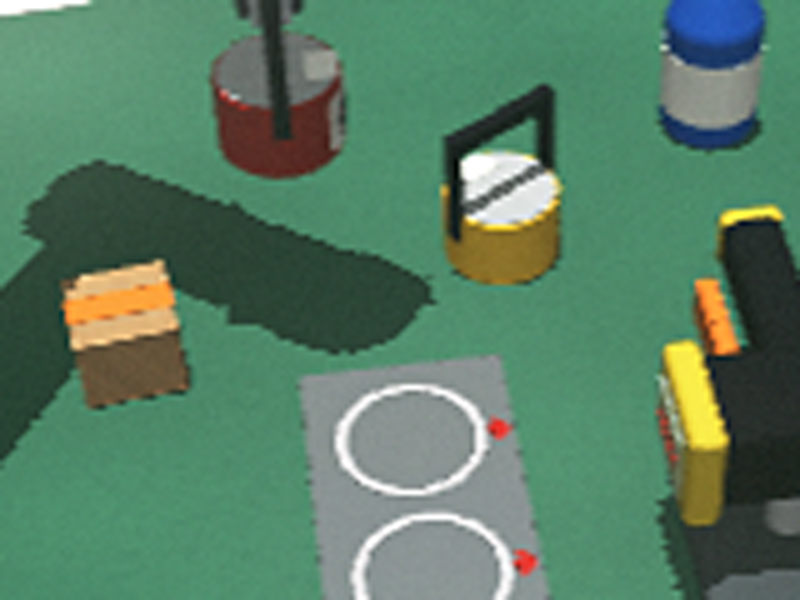

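Call:
send_rows --pt "1 0.035 0.08 0 0" --pt "1 0.035 0.085 0 0" --pt "1 0.035 0.085 0 0" --pt "1 0 0 0.05 0" --pt "1 0 0 0.08 0" --pt "1 0 0 0.07 0" --pt "1 0 0 0.035 0" --pt "1 0 0 0.01 0"

```text
t: 5.8
position: [0.4501, 0.1046, 0.0865]
eef_rot: [3.138, 0.005, -0.074]
ft_force: [-0.5, -0.3, -2.6]
width: 0.0088
```

Call:
send_rows --pt "1 0 0 0 0" --pt "1 0 0 0.004 0" --pt "1 0 0 0 0"

```text
t: 6.1
position: [0.4524, 0.1062, 0.0878]
eef_rot: [-3.14, -0.002, -0.071]
ft_force: [0.2, -0.2, -2.0]
width: 0.0091
```

```bash
python3 - <<'E'
from h import *
s=r.sense();print(s["t"],s["width"],s["ft_force"],s["position"],np.degrees(s["eef_rot"]))
d=r.camera("side"); crop(d,200,150,160,120,5,"d3.png")
d=r.camera("scene"); crop(d,240,170,160,120,5,"s4.png")
go(*st(0,.1),.083,-4.2)
E
```

```text
6.1 0.009050237978796921 [ 0.19044434 -0.21038627 -2.0148655 ] [0.45239195 0.10616952 0.08780154] [-1.79921880e+02 -1.09225723e-01 -4.09512939e+00]
from [0.4522 0.106  0.0877] -4.09 shift share x,y,z total [-0.0036  0.0029  0.0095] turn 0.0003 min rows 0.1 (dyaw -0.1; do turn last/first, not mixed)
```

View pics/d3.png

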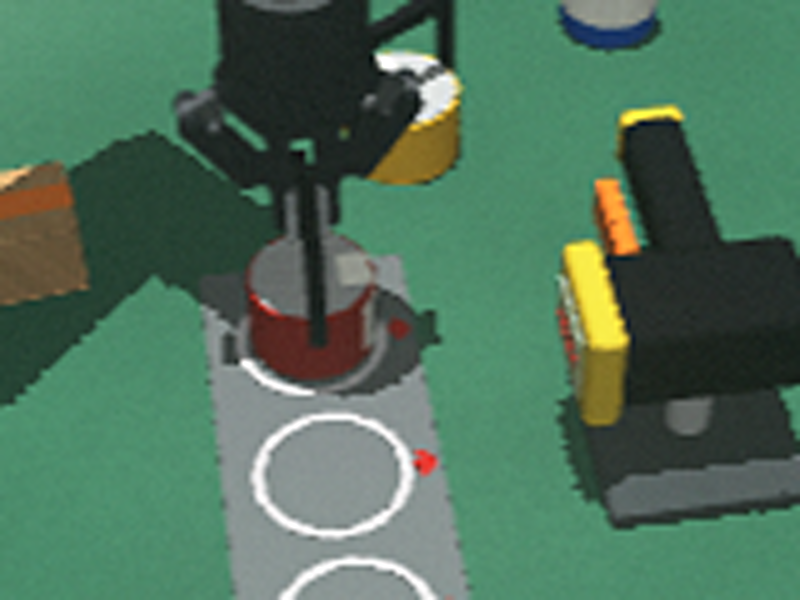

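View pics/s4.png

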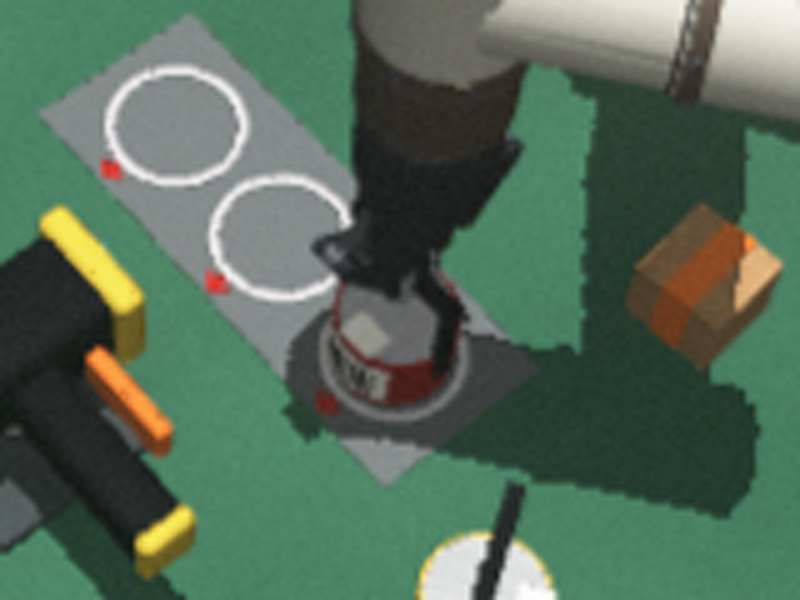

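Red is held over ring 2 with its label towards the scanner, about 5 mm above the mat. I'll lower it and release.

Call:
send_rows --pt "1 -0.0036 0.003 0.006 0" --pt "1 0 0 0.003 0" --pt "1 0 0 0.001 0" --pt "1 0 0 0 0"

```text
t: 6.6
position: [0.4498, 0.104, 0.0824]
eef_rot: [3.141, 0.0, -0.071]
ft_force: [-1.6, -1.4, 4.6]
width: 0.0086
```

Call:
send_rows --pt "0.5 0 0 0 0" --pt "0 0 0 0 0" --pt "0 0 0 0 0" --pt "0 0 0 0 0" --pt "0 0 0 -0.04 0" --pt "0 0 0 -0.09 0" --pt "0 0 0 -0.09 0" --pt "0 0 0 -0.03 0"

```text
t: 7.4
position: [0.4521, 0.1053, 0.2116]
eef_rot: [-3.137, -0.008, -0.07]
ft_force: [0.5, 0.8, -0.9]
width: 0.0854
```

```bash
cat >> h.py <<'E'
def show(c,name): cv2.imwrite("pics/"+name,c["frame"][:,:,::-1])
E
python3 - <<'E'
from h import *
c=wrist(); show(c,"w3.png")
import pickle; pickle.dump(c,open("w3.pkl","wb"))
bar(c,262,140,305,275)
E
```

```text
bar px [278.5 158. ] [278.5 198. ] rect [40.  9.] world [0.4513 0.144  0.106 ] [0.4489 0.1116 0.106 ] mid [0.4501 0.1278 0.106 ] len 0.0326 dir deg 85.73
```

View pics/w3.png

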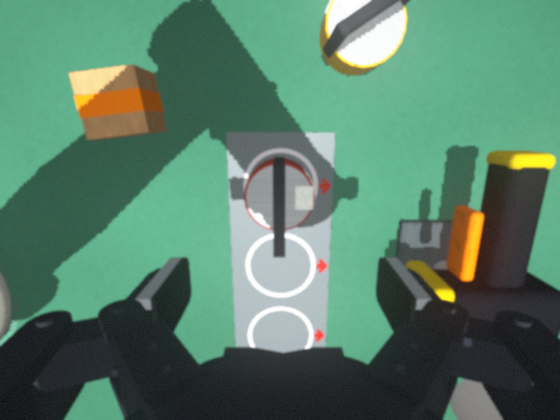

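```bash
python3 - <<'E'
from h import *
import pickle
c=pickle.load(open("w3.pkl","rb"))
f=c["frame"]
bar(c,262,140,305,275,vmax=80)
for z in (170,200,230,250): print(z,f[z,266:294].max(1))
H,S,V=masks(f)
for q in cv2.findContours(((S<45)&(V>195)).astype(np.uint8),cv2.RETR_CCOMP,cv2.CHAIN_APPROX_NONE)[0]:
    if len(q)>60:
        e=cv2.fitEllipse(q); print(e,onz(c,e[0],0))
for ce,stt in blobs(((H<8)|(H>172))&(S>150)&(V>120),8): print("red",ce,stt[4],onz(c,ce,0))
crop(c,210,120,140,240,3,"w3c.png")
E
```

```text
bar px [279. 157.] [279. 254.] rect [97. 10.] world [0.4518 0.1448 0.106 ] [0.4456 0.0621 0.106 ] mid [0.4487 0.1034 0.106 ] len 0.0829 dir deg 85.75
170 [157 157 158 159 156 151 125  89  63  53  54  53  55  50  54  57  55  63
  91 125 152 157 160 159 162 161 159 162]
200 [155 155 157 159 156 149 131 100  71  65  59  57  62  62  59  60  63  65
  89 125 150 157 156 157 160 159 158 159]
230 [204 202 199 198 196 185 157 122  87  72  70  73  74  70  68  68  70  76
 103 140 164 176 185 191 197 198 202 202]
250 [206 205 205 204 202 200 184 147 103  78  70  70  76  74  74  76  74  86
 118 163 192 202 202 206 204 203 203 202]
((276.8240661621094, 271.3290710449219), (104.3914794921875, 135.20008850097656), 167.70008850097656) [ 0.43727227 -0.00662088  0.        ]
((303.590087890625, 197.2080841064453), (17.425880432128906, 24.813373565673828), 4.2608962059021) [0.47570655 0.08577943 0.        ]
((234.6792755126953, 168.29165649414062), (16.482379913330078, 29.32006072998047), 143.46987915039062) [0.39913578 0.12521901 0.        ]
((323.2449035644531, 143.171630859375), (21.9589900970459, 34.97713088989258), 139.85984802246094) [0.50095751 0.14609418 0.        ]
((375.5956726074219, 41.3095588684082), (32.664268493652344, 79.0539321899414), 54.76120376586914) [0.55877095 0.24536284 0.        ]
((343.4953918457031, 11.041804313659668), (23.111040115356445, 49.09748840332031), 52.44297409057617) [0.52618825 0.27529159 0.        ]
red [324.6 185.7] 49 [0.5007422  0.09767956 0.        ]
red [321.6 265.5] 39 [ 4.93409004e-01 -2.84481662e-03  5.55111512e-17]
red [318.7 334.9] 37 [ 0.48571595 -0.10298452  0.        ]
```

View pics/w3c.png

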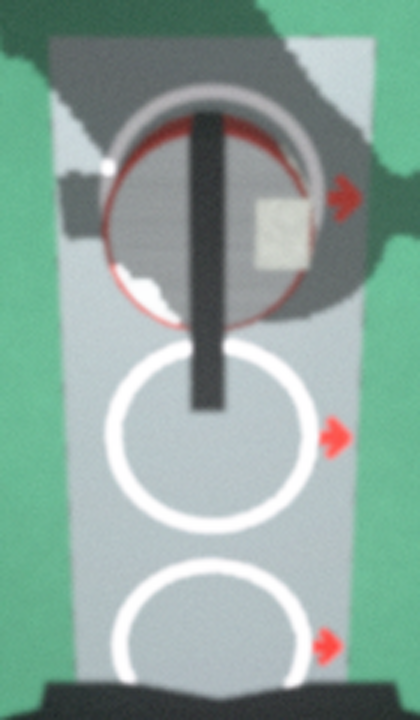

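```bash
python3 - <<'E'
from h import *
go(.535,.25,.2,-64)
E
```

```text
from [0.4525 0.1055 0.2123] -4.03 shift share x,y,z total [ 0.1444 -0.2998  0.0245] turn 0.1666 min rows 7.0 (dyaw -60.0; do turn last/first, not mixed)
```

Call:
send_rows --pt "0 0.036 -0.075 0.006 0" --pt "0 0.036 -0.075 0.006 0" --pt "0 0.036 -0.075 0.006 0" --pt "0 0.036 -0.075 0.006 0" --pt "0 0 0 0 0.0238" --pt "0 0 0 0 0.0238" --pt "0 0 0 0 0.0238" --pt "0 0 0 0 0.0238"

```text
t: 8.25
position: [0.532, 0.2488, 0.1935]
eef_rot: [3.14, 0.001, -0.675]
ft_force: [-0.8, -0.5, -0.2]
width: 0.0856
```

Call:
send_rows --pt "0 0 0 0 0.0238" --pt "0 0 0 0 0.0238" --pt "0 0 0 0 0.0238" --pt "0 0 0 0 0" --pt "0 0 0 0 0" --pt "0 0 0 0 0"

```text
t: 8.85
position: [0.5322, 0.2488, 0.1944]
eef_rot: [3.141, -0.0, -1.116]
ft_force: [0.4, 0.8, -0.3]
width: 0.0853
```

```bash
python3 - <<'E'
from h import *
c=wrist(); show(c,"w4.png")
import pickle; pickle.dump(c,open("w4.pkl","wb"))
bar(c,240,100,330,285)
print(r.sense()["position"],np.degrees(r.sense()["eef_rot"]))
E
```

```text
bar px [278.64938 148.86974] [283.18234 241.04024] rect [92.3 10. ] world [0.574  0.2708 0.106 ] [0.5106 0.2361 0.106 ] mid [0.5423 0.2534 0.106 ] len 0.0722 dir deg 28.68
[0.53224664 0.24877574 0.19456142] [ 1.79980105e+02 -3.28270232e-04 -6.39667988e+01]
```

View pics/w4.png

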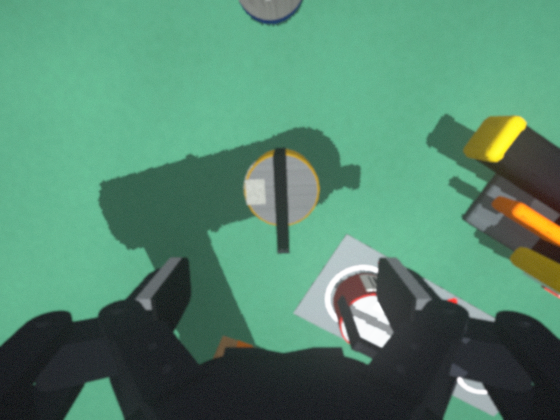

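```bash
python3 - <<'E'
from h import *
import pickle
c=pickle.load(open("w4.pkl","rb"))
bar(c,262,140,300,275,vmax=75)
f=c["frame"]
print(f[225:258:3,270:296:3].max(2))
E
```

```text
bar px [278.86246 147.1478 ] [282.53122 249.8739 ] rect [102.8  11.1] world [0.5751 0.2712 0.106 ] [0.5036 0.2333 0.106 ] mid [0.5394 0.2522 0.106 ] len 0.0809 dir deg 27.91
[[179 172 105  59  55  60 113 176 184]
 [182 180 115  57  60  57 116 181 183]
 [182 183 124  60  58  57 106 184 187]
 [187 183 134  55  62  59 103 185 189]
 [185 183 144  55  59  60 100 183 188]
 [187 185 144  61  57  60  90 183 184]
 [183 185 145  57  61  60  95 183 185]
 [184 184 151  60  63  63  96 185 187]
 [185 181 154  71  77  67  96 184 186]
 [188 182 162  96 100  99 115 178 185]
 [184 185 183 178 182 184 186 185 188]]
```

Call:
send_rows --pt "0 0 -0.0105 0.04 -0.0053" --pt "0 0 0 0.08 0" --pt "0 0 0 0.07 0" --pt "0 0 0 0.034 0" --pt "1 0 0 0 0" --pt "1 0 0 0 0" --pt "1 0 0 0 0" --pt "1 0 0 0 0"

```text
t: 9.7
position: [0.5378, 0.2517, 0.0844]
eef_rot: [-3.138, 0.001, -1.084]
ft_force: [-0.3, -0.5, -0.9]
width: 0.0283
```

Call:
send_rows --pt "1 0 0 0 0" --pt "1 0 0 0 0" --pt "1 0 0 0 0" --pt "1 0 0 -0.04 0" --pt "1 0 0 -0.08 0" --pt "1 0 0 -0.08 0" --pt "1 0 0 -0.08 0" --pt "1 0 0 -0.02 0"

```text
t: 10.5
position: [0.5387, 0.2519, 0.2373]
eef_rot: [-3.134, 0.0, -1.084]
ft_force: [1.0, 1.2, -2.8]
width: 0.0087
```

```bash
python3 - <<'E'
from h import *
s=r.sense();print(s["t"],s["width"],s["ft_force"],s["joint_positions"])
print(st(0,-.1)); go(*st(0,-.1),.23,175.8)
E
```

```text
10.5 0.008715170821693036 [ 0.97983651  1.20965701 -2.76283529] [ 0.71009474  0.32506547 -0.06681137  0.00142911 -1.17095929  1.34663786]
[ 0.43567618 -0.09473145]
from [0.5387 0.2519 0.2373] -62.13 shift share x,y,z total [0.5164 0.5062 0.0147] turn 0.3391 min rows 14.2 (dyaw -122.1; do turn last/first, not mixed)
```

Call:
send_rows --pt "1 0.05 0.05 0 0" --pt "1 0.065 0.065 0 0" --pt "1 0.065 0.065 0 0" --pt "1 0.065 0.065 0 0" --pt "1 0.065 0.065 0 0" --pt "1 0.065 0.065 0 0" --pt "1 0.065 0.065 0 0" --pt "1 0.05 0.045 0 0"

```text
t: 11.3
position: [0.4341, -0.0808, 0.231]
eef_rot: [3.138, 0.002, -1.086]
ft_force: [0.0, 0.3, -3.3]
width: 0.0087
```

Call:
send_rows --pt "1 0.0265 0.0215 0 0" --pt "1 0 0 0 0.0226" --pt "1 0 0 0 0.0226" --pt "1 0 0 0 0.0226" --pt "1 0 0 0 0.0226" --pt "1 0 0 0 0.0226" --pt "1 0 0 0 0.0226" --pt "1 0 0 0 0.0226"

```text
t: 12.1
position: [0.4322, -0.0956, 0.2308]
eef_rot: [3.138, -0.002, -2.085]
ft_force: [-0.1, 0.3, -2.5]
width: 0.0089
```

Call:
send_rows --pt "1 0 0 0 0.0226" --pt "1 0 0 0 0.0226" --pt "1 0 0 0 0.0226" --pt "1 0 0 0 0.0226" --pt "1 0 0 0 0.0226" --pt "1 0 0 0 0.0226" --pt "1 0 0 0 0.0226" --pt "1 0 0 0 0.0226"

```text
t: 12.9
position: [0.4322, -0.0955, 0.2308]
eef_rot: [3.141, -0.004, 3.062]
ft_force: [0.1, 0.6, -3.7]
width: 0.0088
```

Call:
send_rows --pt "1 0 0 0.06 0" --pt "1 0 0 0 0" --pt "1 0 0 0 0"

```text
t: 13.2
position: [0.4327, -0.0958, 0.2018]
eef_rot: [-3.141, -0.004, 3.069]
ft_force: [0.7, -0.1, -2.3]
width: 0.0083
```

```bash
python3 - <<'E'
from h import *
s=r.sense();print(s["t"],s["width"],s["ft_force"],s["joint_positions"])
go(*st(0,-.1),.083,175.8)
d=r.camera("side"); crop(d,200,180,160,120,5,"d5.png")
E
```

```text
13.2 0.00826861652491802 [ 0.69128745 -0.06975718 -2.34777483] [ 1.51102104e-01  1.00304042e-01 -4.57249878e-01  7.85168870e-05
 -1.01707952e+00 -2.24107088e-01]
from [ 0.4327 -0.0958  0.2018] 175.82 shift share x,y,z total [-0.0058  0.0025  0.2376] turn 0.0001 min rows 2.4 (dyaw -0.0; do turn last/first, not mixed)
```

View pics/d5.png

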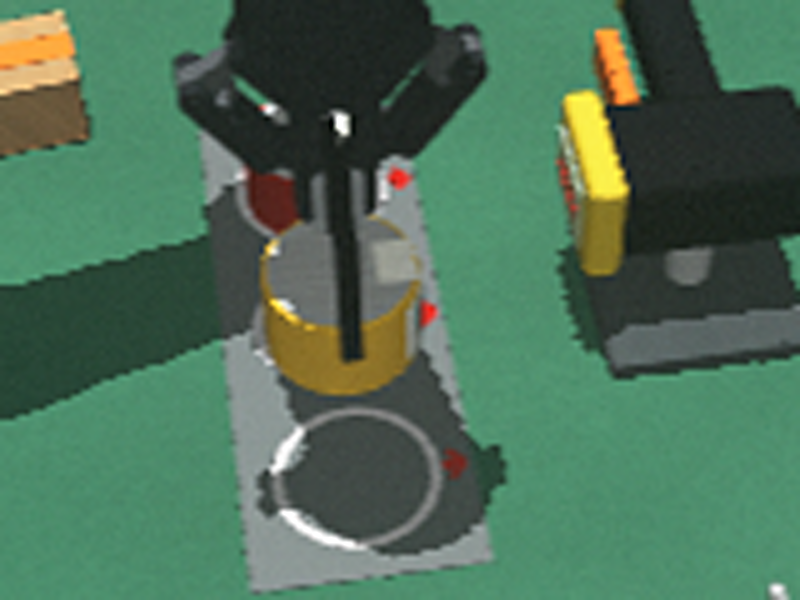

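Yellow is held level above ring 0 with its label towards the scanner. Lowering now.

Call:
send_rows --pt "1 -0.006 0.0025 0.04 0" --pt "1 0 0 0.08 0" --pt "1 0 0 0.07 0" --pt "1 0 0 0.03 0" --pt "1 0 0 0.01 0" --pt "1 0 0 0 0" --pt "1 0 0 0 0"

```text
t: 13.95
position: [0.4383, -0.0944, 0.0892]
eef_rot: [3.141, 0.003, 3.069]
ft_force: [0.5, 0.9, -3.8]
width: 0.0091
```

```bash
python3 - <<'E'
from h import *
s=r.sense();print(s["ft_force"]);go(*st(0,-.1),.083,175.8)
E
```

```text
[ 0.48296092  0.85534422 -3.76745446]
from [ 0.4383 -0.0944  0.0892] 175.85 shift share x,y,z total [ 0.0052 -0.001   0.0124] turn 0.0001 min rows 0.1 (dyaw -0.0; do turn last/first, not mixed)
```

Call:
send_rows --pt "1 0.005 -0.001 0.006 0" --pt "1 0 0 0.004 0" --pt "1 0 0 0.003 0" --pt "1 0 0 0.001 0" --pt "1 0 0 0 0"

```text
t: 14.45
position: [0.4352, -0.0947, 0.0836]
eef_rot: [-3.141, 0.002, 3.07]
ft_force: [-6.7, 3.7, 17.2]
width: 0.0087
```

Call:
send_rows --pt "0.5 0 0 -0.002 0" --pt "0 0 0 0 0" --pt "0 0 0 0 0" --pt "0 0 0 0 0" --pt "0 0 0 -0.04 0" --pt "0 0 0 -0.09 0" --pt "0 0 0 -0.09 0" --pt "0 0 0 -0.04 0"

```text
t: 15.25
position: [0.4362, -0.095, 0.2158]
eef_rot: [3.141, 0.007, 3.069]
ft_force: [0.1, -0.1, 0.3]
width: 0.0853
```

Call:
send_rows --pt "0 0 0 0 0" --pt "0 0 0 0 0"

```text
t: 15.45
position: [0.4339, -0.0948, 0.2114]
eef_rot: [3.141, -0.0, 3.068]
ft_force: [-0.1, -0.6, -0.4]
width: 0.0855
```

```bash
python3 - <<'E'
from h import *
c=wrist(); show(c,"w6.png")
import pickle; pickle.dump(c,open("w6.pkl","wb"))
f=c["frame"]
bar(c,262,130,305,275,vmax=80)
H,S,V=masks(f)
for q in cv2.findContours(((S<45)&(V>195)).astype(np.uint8),cv2.RETR_CCOMP,cv2.CHAIN_APPROX_NONE)[0]:
    if len(q)>60:
        e=cv2.fitEllipse(q); print(e,onz(c,e[0],0))
for ce,stt in blobs(((H<8)|(H>172))&(S>150)&(V>120),8): print("red",ce,stt[4],onz(c,ce,0))
go(*st(0,-.1),.21,175.8)
E
```

```text
bar px [282.5 153. ] [282.5 251. ] rect [98. 11.] world [ 0.4302 -0.1417  0.106 ] [ 0.4364 -0.0587  0.106 ] mid [ 0.4333 -0.1002  0.106 ] len 0.0833 dir deg 85.74
((254.42555236816406, 328.111083984375), (11.843282699584961, 30.38456916809082), 10.921557426452637) [0.48490089 0.09278158 0.        ]
((320.0970764160156, 224.85691833496094), (23.927209854125977, 64.31078338623047), 6.378867149353027) [ 0.3924145  -0.04402787  0.        ]
((257.0007019042969, 192.66412353515625), (17.586597442626953, 24.057008743286133), 174.14300537109375) [ 0.46399368 -0.08885652  0.        ]
((291.6348571777344, 147.2440643310547), (38.925743103027344, 121.97279357910156), 93.63079833984375) [ 0.42033154 -0.13775842  0.        ]
red [237.  183.8] 52 [ 0.48602639 -0.1009842   0.        ]
red [240.1 263.4] 46 [ 0.4934958  -0.00111585  0.        ]
red [243. 333.] 40 [0.5007418  0.09913265 0.        ]
from [ 0.4334 -0.0948  0.2107] 175.79 shift share x,y,z total [-0.0044  0.0005  0.0013] turn -0.0 min rows 0.0 (dyaw 0.0; do turn last/first, not mixed)
```

View pics/w6.png

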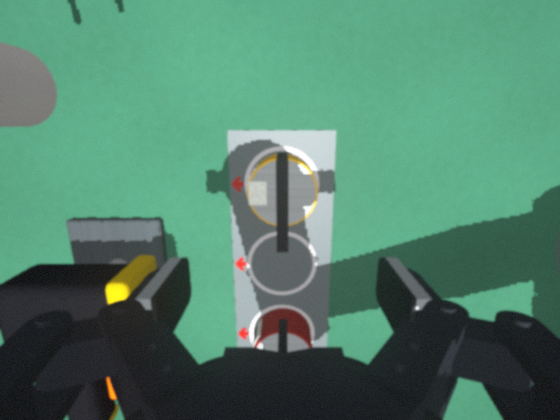

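```bash
python3 - <<'E'
from h import *
import pickle
c=pickle.load(open("w6.pkl","rb"))
f=c["frame"].astype(int).sum(2)
for y in (250,263,275): print(y,f[y,240:325].tolist())
print(onz(c,(283.5,263),0),onz(c,(283.5,187),0),onz(c,(282.5,187),.048),proj(c,[*st(0,0),0]),proj(c,[*st(0,-.1),0]),proj(c,[*st(0,-.1),.048]))
crop(c,220,120,130,140,5,"w6c.png")
E
```

```text
250 [566, 567, 544, 511, 427, 340, 300, 310, 326, 376, 444, 493, 510, 486, 437, 358, 312, 303, 295, 304, 304, 292, 293, 297, 301, 302, 292, 296, 298, 301, 293, 301, 298, 304, 306, 292, 249, 187, 165, 149, 159, 167, 159, 159, 158, 161, 153, 182, 255, 282, 293, 306, 303, 298, 300, 298, 304, 301, 297, 292, 302, 296, 297, 295, 302, 296, 300, 330, 372, 471, 605, 726, 756, 748, 687, 601, 577, 569, 566, 568, 574, 576, 570, 576, 575]
263 [384, 391, 402, 397, 422, 484, 571, 612, 580, 541, 480, 394, 336, 294, 297, 293, 304, 301, 298, 298, 300, 295, 300, 305, 302, 305, 302, 292, 301, 297, 301, 300, 298, 296, 292, 293, 294, 305, 302, 297, 300, 298, 295, 299, 302, 297, 298, 297, 305, 294, 296, 297, 295, 298, 302, 297, 300, 297, 292, 299, 287, 290, 298, 292, 294, 295, 298, 304, 296, 307, 301, 332, 418, 490, 579, 676, 691, 619, 549, 559, 545, 531, 540, 537, 519]
275 [551, 555, 550, 563, 557, 550, 513, 459, 418, 422, 471, 503, 500, 460, 398, 330, 307, 299, 293, 301, 303, 293, 307, 296, 297, 302, 298, 303, 303, 295, 296, 292, 294, 301, 302, 300, 294, 301, 286, 296, 290, 293, 290, 293, 302, 293, 292, 289, 296, 296, 293, 285, 298, 303, 291, 301, 294, 287, 292, 299, 295, 303, 296, 286, 300, 282, 292, 304, 340, 405, 461, 496, 491, 457, 379, 318, 290, 297, 294, 292, 290, 295, 298, 297, 289]
[0.4397783  0.00233405 0.        ] [ 0.43274107 -0.09326578  0.        ] [ 0.43312935 -0.10292256  0.048     ] [281.07134055 265.14177311] [280.87765754 185.94263528] [280.58523625 195.1439659 ]
```

View pics/w6c.png

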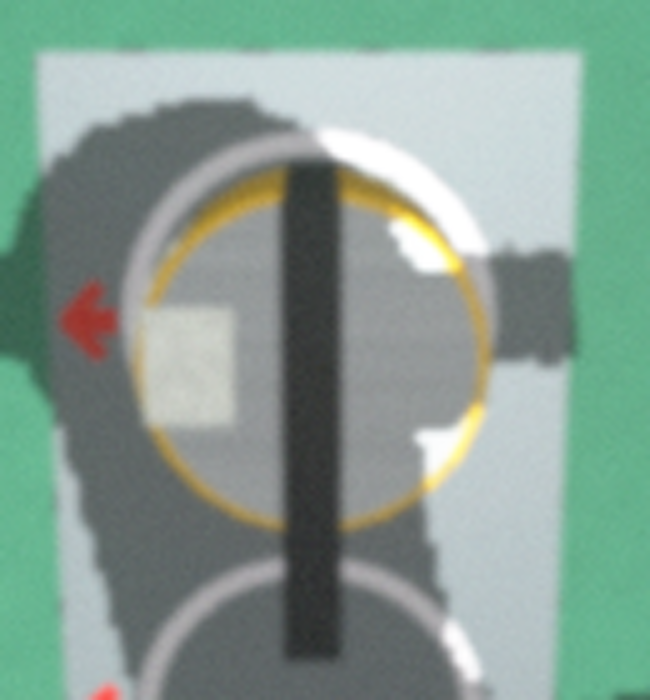

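Both tins stand on their rings within about 2 mm, with labels on the arrow side. The bar direction is 85.7°, against 85.8° for the mat. I'll hover over the trigger next.

```bash
python3 - <<'E'
from h import *
print(st(.195,.08)); go(*st(.195,.08),.2,175.8)
E
```

```text
[0.64333538 0.07050371]
from [ 0.4334 -0.0948  0.2107] 175.79 shift share x,y,z total [-0.3943  0.3606  0.0213] turn -0.0 min rows 5.3 (dyaw 0.0; do turn last/first, not mixed)
```

Call:
send_rows --pt "0 -0.05 0.045 0 0" --pt "0 -0.065 0.06 0.003 0" --pt "0 -0.07 0.065 0.006 0" --pt "0 -0.07 0.065 0.006 0" --pt "0 -0.07 0.0625 0.006 0" --pt "0 -0.0695 0.063 0 0" --pt "0 0 0 0 0" --pt "0 0 0 0 0"

```text
t: 16.3
position: [0.6436, 0.0709, 0.1978]
eef_rot: [-3.139, -0.006, 3.069]
ft_force: [0.2, -0.7, -0.5]
width: 0.0856
```

```bash
python3 - <<'E'
from h import *
c=wrist(); show(c,"w7.png")
import pickle; pickle.dump(c,open("w7.pkl","wb"))
H,S,V=masks(c["frame"])
for ce,s in blobs((H>5)&(H<16)&(S>190)&(V>120),60): print("or",ce,s,onz(c,ce,.107))
go(*st(.195,.08),.072,175.8)
for p in ((.159,.08,.107),(.217,.08,.11),(.183,.147,.11),(.217,.147,.11),(.195,.08,.11)): print(p,proj(c,[*st(*p[:2]),p[2]]))
E
```

```text
or [318.5 201.1] [312, 152, 17, 80, 697] [0.61416379 0.06123691 0.107     ]
from [0.6431 0.0703 0.1988] 175.81 shift share x,y,z total [-0.0004  0.0005  0.2536] turn 0.0 min rows 2.5 (dyaw -0.0; do turn last/first, not mixed)
(0.159, 0.08, 0.107) [327.72484605 215.18803281]
(0.217, 0.08, 0.11) [253.40189718 216.36808914]
(0.183, 0.147, 0.11) [296.31560321 293.62077991]
(0.217, 0.147, 0.11) [255.38056156 293.73062865]
(0.195, 0.08, 0.11) [281.83016237 216.3336575 ]
```

View pics/w7.png

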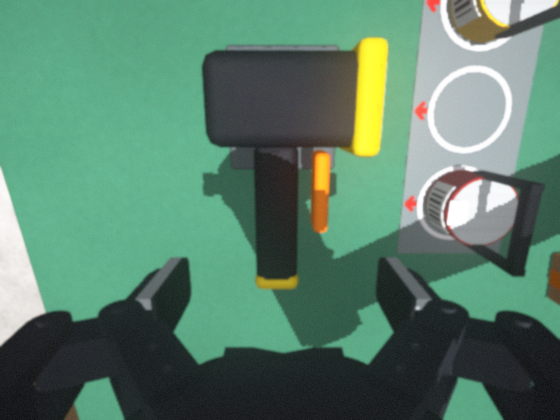

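The grip edges and the orange blade (column 328) match the projected station model to 1–2 px. I'll descend and squeeze.

Call:
send_rows --pt "0 0 0 0.05 0" --pt "0 0 0 0.08 0" --pt "0 0 0 0.07 0" --pt "0 0 0 0.04 0" --pt "0 0 0 0.0136 0" --pt "0 0 0 0 0" --pt "0 0 0 0 0"

```text
t: 17.05
position: [0.6449, 0.0703, 0.0762]
eef_rot: [3.141, 0.002, 3.068]
ft_force: [-1.3, 0.2, -0.1]
width: 0.085
```

```bash
python3 - <<'E'
from h import *
c=wrist(); crop(c,160,100,240,180,3,"w8.png")
go(*st(.195,.08),.072,175.8); print(r.sense()["ft_force"])
E
```

```text
from [0.6451 0.0705 0.0765] 175.81 shift share x,y,z total [ 0.0035 -0.0002  0.0089] turn 0.0 min rows 0.1 (dyaw -0.0; do turn last/first, not mixed)
[-0.26027323 -0.51724918  1.16210089]
```

View pics/w8.png

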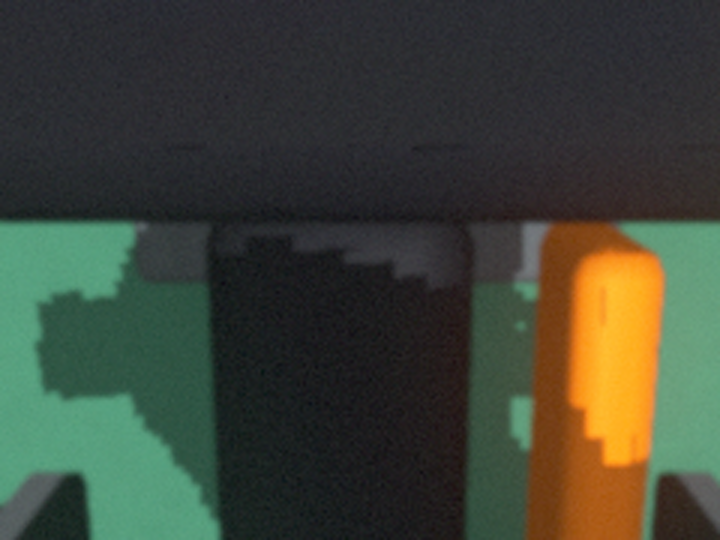

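Call:
send_rows --pt "0 0.0035 0 0.005 0" --pt "0 0 0 0 0" --pt "0 0 0 0 0"

```text
t: 17.4
position: [0.6426, 0.0708, 0.0725]
eef_rot: [3.141, 0.001, 3.069]
ft_force: [-0.8, -0.1, -0.0]
width: 0.0855
```

Call:
send_rows --pt "0.3 0 0 0 0" --pt "0.6 0 0 0 0" --pt "1 0 0 0 0" --pt "1 0 0 0 0" --pt "1 0 0 0 0"

```text
t: 17.9
position: [0.6434, 0.0704, 0.0729]
eef_rot: [-3.142, 0.002, 3.068]
ft_force: [2.5, -1.7, 4.3]
width: 0.0441
```

Call:
send_rows --pt "1 0 0 0 0" --pt "1 0 0 0 0" --pt "1 0 0 0 0"

```text
t: 18.2
position: [0.6434, 0.0704, 0.0729]
eef_rot: [3.142, 0.002, 3.068]
ft_force: [3.1, -3.1, 4.7]
width: 0.0443
```

```bash
python3 - <<'E'
from h import *
print(r.sense()["ft_force"],r.sense()["width"]); c=wrist(); crop(c,160,100,240,180,3,"w9.png")
d=r.camera("scene"); crop(d,200,170,160,120,5,"s9.png")
E
```

```text
[ 3.11325264 -3.14365826  4.69150716] 0.04432819627190124
```

View pics/w9.png

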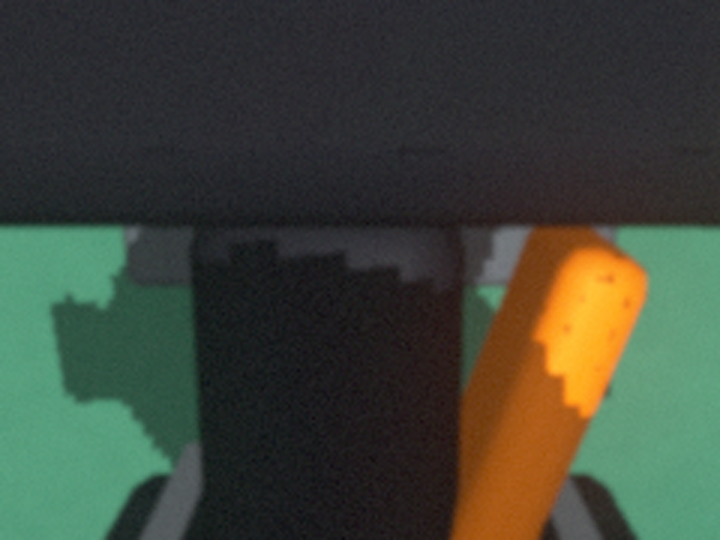

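View pics/s9.png

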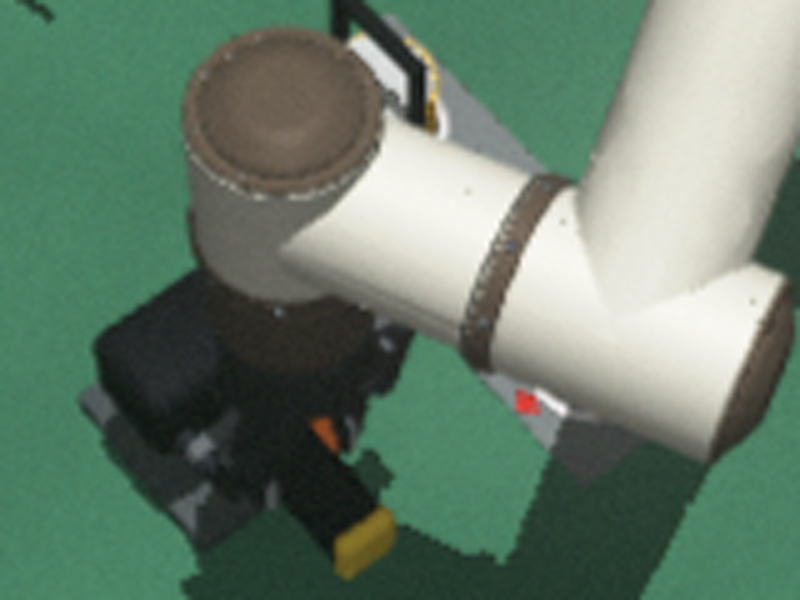

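The trigger is fully home: the blade is swung against the grip and the opening is 44.2 mm. The arm hides red in this view, so I'll check the side camera before releasing.

```bash
python3 - <<'E'
from h import *
d=r.camera("side"); crop(d,200,150,160,150,4,"d9.png")
E
```

```text
(no output)
```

View pics/d9.png

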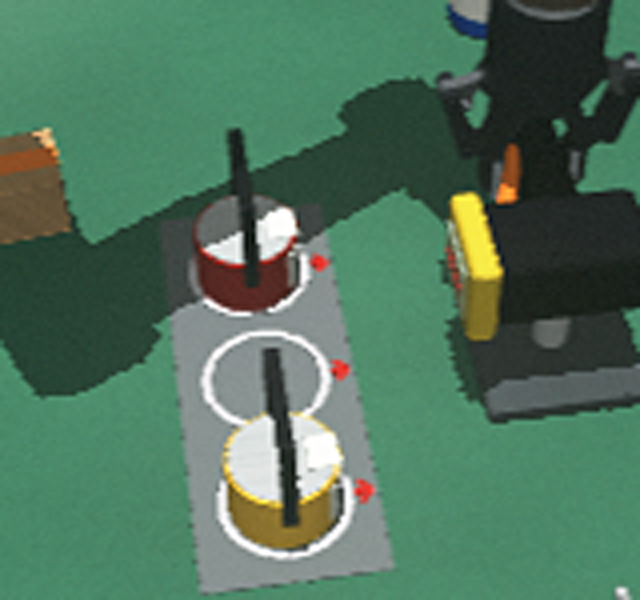

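Both tins stand on their rings with labels to the scanner. Releasing.

Call:
send_rows --pt "0 0 0 0 0" --pt "0 0 0 0 0" --pt "0 0 0 0 0" --pt "0 0 0 0 0" --pt "0 0 0 -0.05 0" --pt "0 0 0 -0.09 0" --pt "0 0 0 -0.09 0" --pt "0 0 0 -0.03 0"

```text
t: 19.15
position: [0.6454, 0.0711, 0.2083]
eef_rot: [3.139, 0.011, 3.07]
ft_force: [0.0, -0.0, 0.2]
width: 0.0855
```

```bash
python3 - <<'E'
from h import *
c=wrist(); show(c,"w10.png")
d=r.camera("scene"); crop(d,110,80,250,187,3,"s10.png")
print(r.sense()["joint_positions"]); go(*st(0,-.1),.2,175.8)
E
```

```text
[ 3.59463022e-01  4.37097244e-01  2.56522594e-02  8.76025386e-04
 -1.15081920e+00 -4.32294711e-01]
from [0.6445 0.0712 0.2061] 175.85 shift share x,y,z total [ 0.3924 -0.3613  0.0123] turn 0.0001 min rows 5.3 (dyaw -0.0; do turn last/first, not mixed)
```

View pics/w10.png

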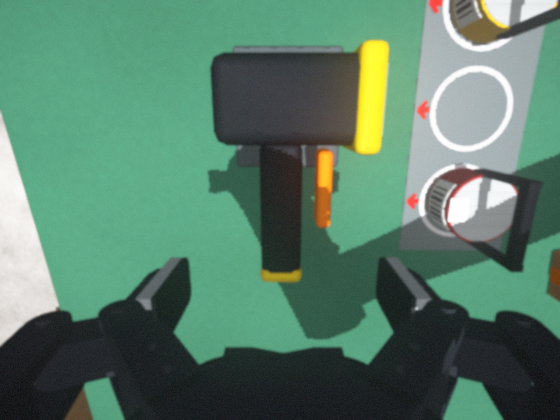

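View pics/s10.png

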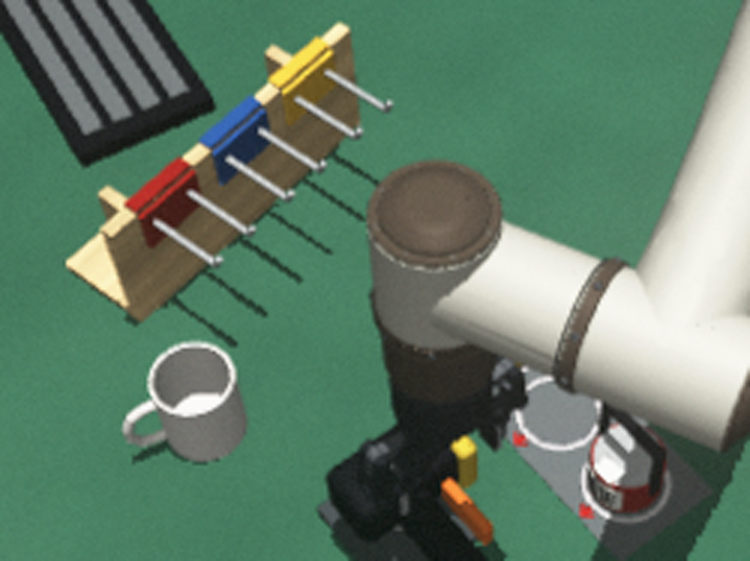

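```bash
python3 - <<'E'
from h import *
c=r.camera("scene"); d=r.camera("side")
C=lambda x,y,x0,y0,k:(x0+(x+.5)/k-.5,y0+(y+.5)/k-.5)
a=[C(x,y,120,80,4) for x,y in ((477,138),(436,176),(390,218),(346,259),(295,305),(249,347))]
b=[(264,333),(287,325),(311,316),(333,308),(356,299),(377,291)]
for p,q in zip(a,b): print(tri(c,p,d,q))
crop(d,240,270,200,150,4,"d10.png")
print("mug rim",onz(c,(110+195/3,80+375/3),.09))
E
```

```text
(array([ 0.37911157, -0.31568141,  0.13640674]), np.float64(0.0011625899627336846))
(array([ 0.4258777 , -0.30868942,  0.13591898]), np.float64(0.001913876915848828))
(array([ 0.47668144, -0.30059263,  0.13648687]), np.float64(0.001851103595944689))
(array([ 0.52436828, -0.29302684,  0.13638058]), np.float64(0.0023050733093967187))
(array([ 0.57673395, -0.28445678,  0.13720241]), np.float64(0.0008731610064035576))
(array([ 0.6242629 , -0.27668283,  0.13875566]), np.float64(0.0022222511572103625))
mug rim [ 0.70227575 -0.21674983  0.09      ]
```

View pics/d10.png

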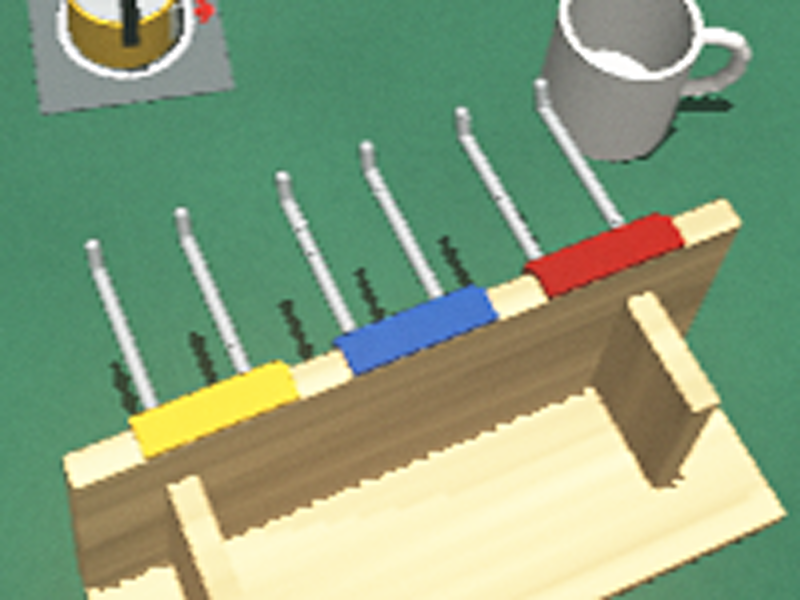

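The trigger has sprung back. Triangulated tips put the board yaw at −80.9°, with seats at about (0.407, −0.342) for yellow and (0.605, −0.311) for red. The mug is at (0.70, −0.22), clear of the path. Back to yellow.

Call:
send_rows --pt "0 0.05 -0.045 0 0" --pt "0 0.065 -0.06 0 0" --pt "0 0.07 -0.065 0 0" --pt "0 0.07 -0.065 0 0" --pt "0 0.07 -0.065 0.006 0" --pt "0 0.0675 -0.0613 0.006 0" --pt "0 0 0 0 0" --pt "0 0 0 0 0"

```text
t: 20.15
position: [0.4323, -0.0958, 0.195]
eef_rot: [-3.141, -0.002, 3.067]
ft_force: [0.9, -0.2, -0.7]
width: 0.0856
```

```bash
python3 - <<'E'
from h import *
c=wrist(); show(c,"w11.png")
bar(c,262,130,305,275,vmax=80)
go(*st(0,-.1),.0825,175.8)
E
```

```text
bar px [279.99997 260.99997] [279.99997 155.99997] rect [ 12. 105.] world [ 0.4368 -0.0582  0.106 ] [ 0.4303 -0.1422  0.106 ] mid [ 0.4335 -0.1002  0.106 ] len 0.0843 dir deg 85.57
from [ 0.4334 -0.0953  0.1953] 175.79 shift share x,y,z total [-0.0045  0.0015  0.2255] turn -0.0 min rows 2.3 (dyaw 0.0; do turn last/first, not mixed)
```

View pics/w11.png

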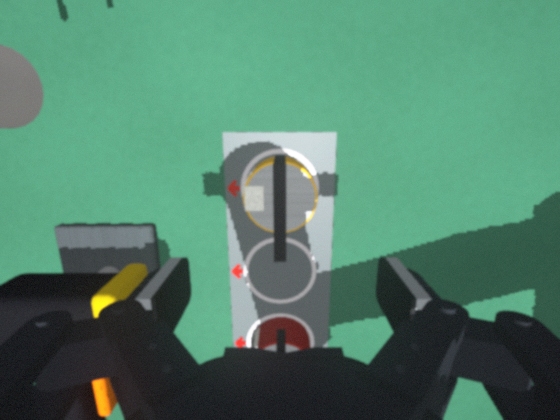

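Call:
send_rows --pt "0 -0.001 0.001 0.05 0" --pt "0 0 0 0.08 0" --pt "0 0 0 0.06 0" --pt "0 0 0 0.0355 0" --pt "1 0 0 0 0" --pt "1 0 0 0 0" --pt "1 0 0 0 0" --pt "1 0 0 0 0"

```text
t: 21.0
position: [0.4351, -0.0945, 0.0843]
eef_rot: [3.141, 0.003, 3.069]
ft_force: [-0.1, -0.2, 0.5]
width: 0.0282
```

Call:
send_rows --pt "1 0 0 0 0" --pt "1 0 0 0 0" --pt "1 0 0 0 0" --pt "1 0 0 -0.04 0" --pt "1 0 0 -0.08 0" --pt "1 0 0 -0.04 0" --pt "1 0 0 0 0"

```text
t: 21.7
position: [0.4354, -0.0946, 0.1655]
eef_rot: [3.14, 0.006, 3.068]
ft_force: [1.0, -0.5, -3.3]
width: 0.0089
```

```bash
cat >> h.py <<'E'
BX=radians(-80.93)
def hk(seat,out): return np.array(seat)-out*np.array([cos(BX),sin(BX)])
YS=(.4073,-.3423); RS=(.6053,-.3107)
E
python3 - <<'E'
from h import *
print(hk(YS,.11)); go(*hk(YS,.11),.18,-80.93)
E
```

```text
[ 0.38995949 -0.23367539]
from [ 0.4354 -0.0946  0.1655] 175.81 shift share x,y,z total [ 0.0702 -0.2841 -0.029 ] turn -0.2868 min rows 12.0 (dyaw 103.3; do turn last/first, not mixed)
```

Call:
send_rows --pt "1 0.014 -0.05 -0.01 0" --pt "1 0.014 -0.06 -0.01 0" --pt "1 0.014 -0.06 -0.009 0" --pt "1 0.014 -0.06 0 0" --pt "1 0.014 -0.054 0 0" --pt "1 0 0 0 -0.022" --pt "1 0 0 0 -0.022" --pt "1 0 0 0 -0.022"

```text
t: 22.5
position: [0.3868, -0.2335, 0.1753]
eef_rot: [3.138, -0.004, -2.796]
ft_force: [-0.2, 0.4, -3.0]
width: 0.0088
```

Call:
send_rows --pt "1 0 0 0 -0.022" --pt "1 0 0 0 -0.022" --pt "1 0 0 0 -0.022" --pt "1 0 0 0 -0.022" --pt "1 0 0 0 -0.022" --pt "1 0 0 0 -0.022" --pt "1 0 0 0 -0.022" --pt "1 0 0 0 -0.022"

```text
t: 23.3
position: [0.387, -0.2331, 0.1753]
eef_rot: [3.137, 0.002, -1.689]
ft_force: [-0.4, 0.7, -2.6]
width: 0.0088
```

Call:
send_rows --pt "1 0 0 0 -0.022" --pt "1 0 0 0 -0.0228" --pt "1 0 0 0 0" --pt "1 0 0 0 0"

```text
t: 23.7
position: [0.3877, -0.2334, 0.1763]
eef_rot: [3.139, 0.002, -1.416]
ft_force: [0.0, -0.9, -4.0]
width: 0.0086
```

```bash
python3 - <<'E'
from h import *
c=wrist(); show(c,"w12.png")
import pickle; pickle.dump(c,open("w12.pkl","wb"))
d=r.camera("side"); crop(d,220,220,200,150,4,"d12.png")
d=r.camera("scene"); crop(d,120,70,200,150,4,"s12.png")
s=r.sense();print(s["position"],np.degrees(s["eef_rot"]),s["joint_positions"],s["width"])
for n,S in (("Y",YS),):
  for y in (-.023,.023):
    for o,z in ((.0305,.143),(.0305,.137),(0,.130),(-.05,.13)):
      p=hk(S,o)+y*np.array([-sin(BX),cos(BX)]); print(n,y,o,proj(c,[*p,z]).round(1))
E
```

```text
[ 0.38845318 -0.23365963  0.17720909] [ 1.79945658e+02  3.37920185e-02 -8.10417021e+01] [-1.81443047e-01  1.43945158e-01 -4.74975935e-01 -2.97044123e-04
 -9.52965555e-01  1.90876365e+00] 0.008551178302720994
Y -0.023 0.0305 [408.8 267.7]
Y -0.023 0.0305 [405.2 263.5]
Y -0.023 0 [447.4 258.7]
Y -0.023 -0.05 [523.3 258.4]
Y 0.023 0.0305 [417.1 195.4]
Y 0.023 0.0305 [412.9 193.1]
Y 0.023 0 [457.6 190.5]
Y 0.023 -0.05 [538.3 190.2]
```

View pics/w12.png

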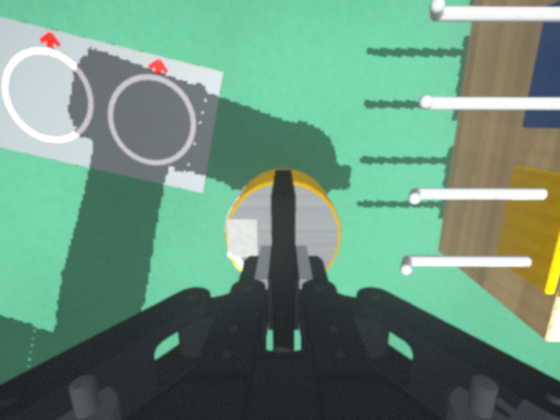

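View pics/d12.png

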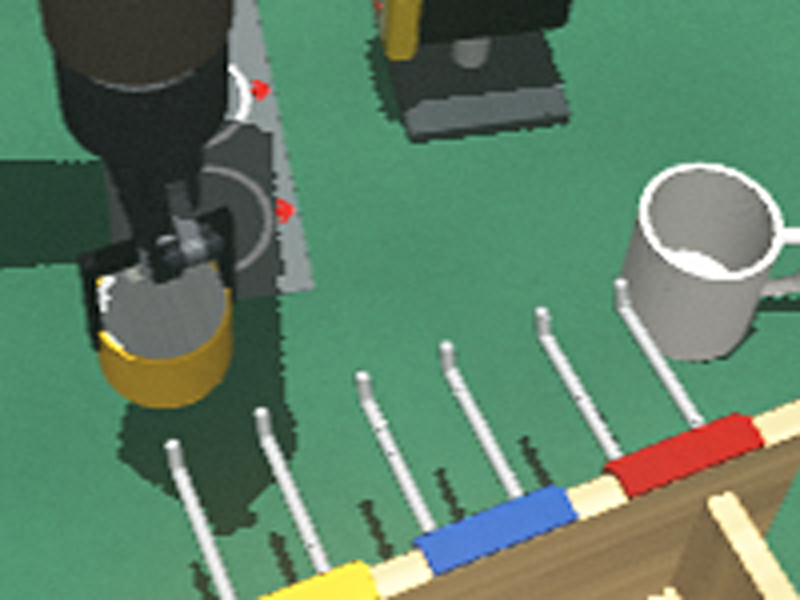

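View pics/s12.png

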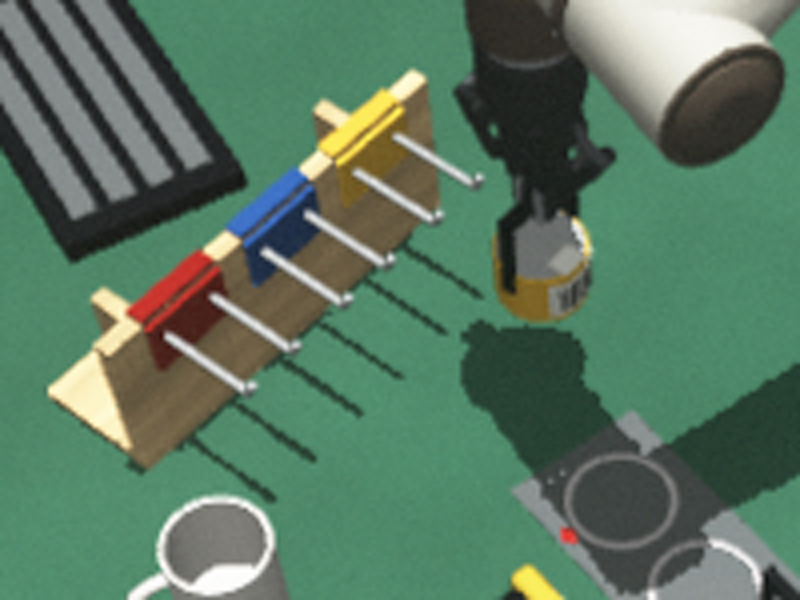

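```bash
python3 - <<'E'
from h import *
import pickle
c=pickle.load(open("w12.pkl","rb"))
crop(c,390,160,170,140,4,"w12c.png")
f=c["frame"]; 
H,S,V=masks(f)
m=(S<60)&(V>150)
for x in (430,445,460,490,515):
    ys=np.where(m[175:290,x])[0]+175; g=np.split(ys,np.where(np.diff(ys)>3)[0]+1); print(x,[(k[0],k[-1],k.mean()) for k in g])
E
```

```text
430 [(np.int64(188), np.int64(199), np.float64(193.5)), (np.int64(256), np.int64(266), np.float64(261.0))]
445 [(np.int64(188), np.int64(199), np.float64(193.5)), (np.int64(255), np.int64(266), np.float64(260.5))]
460 [(np.int64(188), np.int64(200), np.float64(194.0)), (np.int64(255), np.int64(269), np.float64(262.0))]
490 [(np.int64(188), np.int64(200), np.float64(194.0)), (np.int64(256), np.int64(267), np.float64(261.5))]
515 [(np.int64(188), np.int64(200), np.float64(194.0)), (np.int64(256), np.int64(266), np.float64(261.0))]
```

View pics/w12c.png

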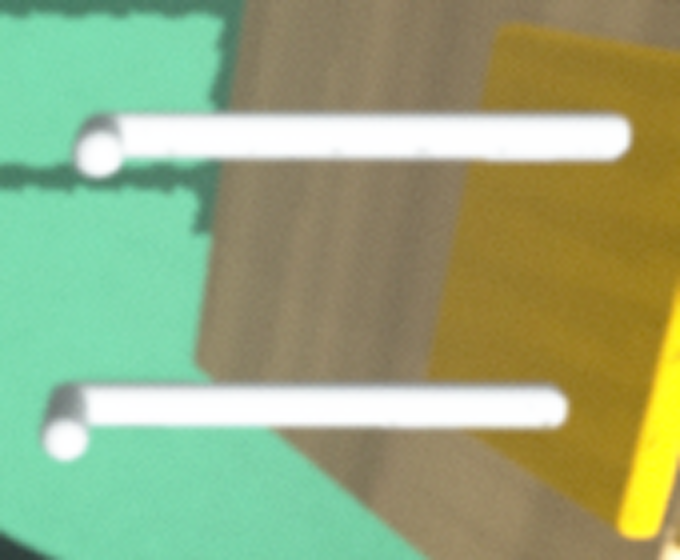

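The wrist view shows the prongs parallel to the tool x axis. Their midline is at row 227.6, so the seat shifts by about 2 mm to (0.405, −0.341). I'll lower to insertion height in front of the tips.

Call:
send_rows --pt "1 0 0 0.03 0" --pt "1 0 0 0.03 0" --pt "1 0 0 0.012 0" --pt "1 0 0 0 0" --pt "1 0 0 0 0"

```text
t: 24.35
position: [0.3893, -0.234, 0.1422]
eef_rot: [-3.141, -0.001, -1.413]
ft_force: [0.3, 0.0, -2.9]
width: 0.0089
```

```bash
sed -i 's/^YS=.*/YS=(.405,-.3406); RS=(.603,-.309)/' h.py; python3 - <<'E'
from h import *
go(*YS,.140,-81.0)
E
```

```text
from [ 0.3893 -0.234   0.1422] -80.94 shift share x,y,z total [0.2156 0.0025 0.0045] turn 0.0002 min rows 2.2 (dyaw -0.1; do turn last/first, not mixed)
```

Call:
send_rows --pt "1 0.03 0 0 0" --pt "1 0.04 0.0025 0 0" --pt "1 0.04 0 0 0" --pt "1 0 0 0 0" --pt "1 0 0 0 0"

```text
t: 24.85
position: [0.3963, -0.2885, 0.1422]
eef_rot: [-3.141, -0.0, -1.414]
ft_force: [-0.3, -0.0, -3.9]
width: 0.0087
```

```bash
python3 - <<'E'
from h import *
go(*YS,.140,-81.0); print(r.sense()["ft_force"])
c=wrist(); show(c,"w13.png")
d=r.camera("side"); crop(d,220,260,200,150,4,"d13.png")
E
```

```text
from [ 0.3963 -0.2885  0.1422] -81.01 shift share x,y,z total [ 0.1056 -0.0009  0.0043] turn -0.0 min rows 1.1 (dyaw 0.0; do turn last/first, not mixed)
[-0.32288196 -0.0465413  -3.87065107]
```

View pics/w13.png

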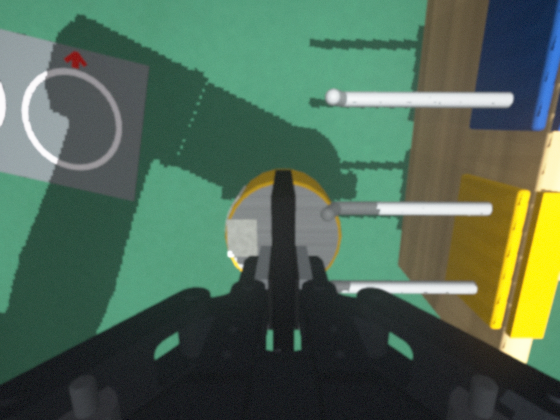

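View pics/d13.png

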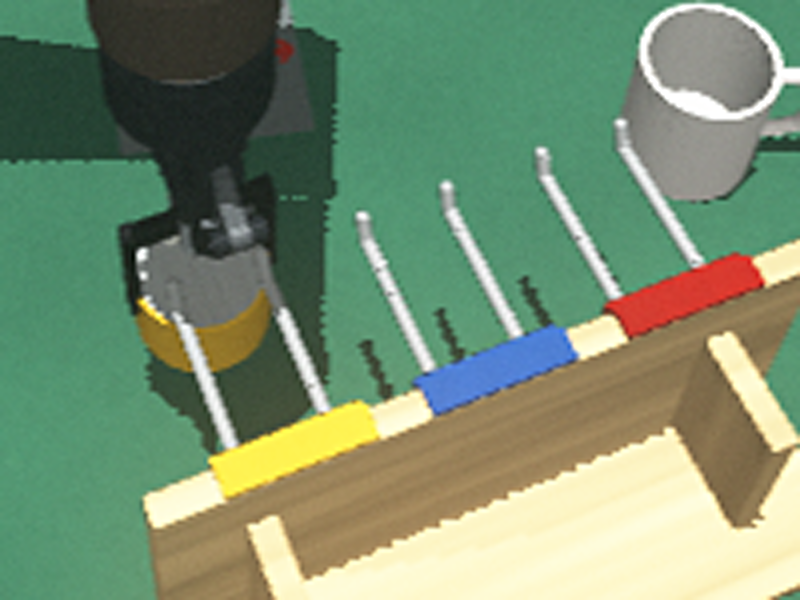

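The prongs straddle the bar centre to within 1 mm (rows 209 and 288) and pass between lid and bar. Continuing in.

Call:
send_rows --pt "1 0.03 -0.001 0 0" --pt "1 0.035 0 0 0" --pt "1 0.03 0 0 0" --pt "1 0.01 0 0 0" --pt "1 0 0 0 0" --pt "1 0 0 0 0"

```text
t: 25.55
position: [0.4046, -0.3398, 0.1415]
eef_rot: [3.141, 0.001, -1.413]
ft_force: [-0.7, -0.5, -3.2]
width: 0.0086
```

```bash
python3 - <<'E'
from h import *
go(*YS,.119,-81.0); print(r.sense()["ft_force"])
c=wrist(); show(c,"w14.png")
d=r.camera("side"); crop(d,220,260,200,150,4,"d14.png")
E
```

```text
from [ 0.4046 -0.3398  0.1415] -80.96 shift share x,y,z total [ 0.0018 -0.0006  0.045 ] turn 0.0001 min rows 0.5 (dyaw -0.0; do turn last/first, not mixed)
[-0.72787323 -0.52059468 -3.18446018]
```

View pics/w14.png

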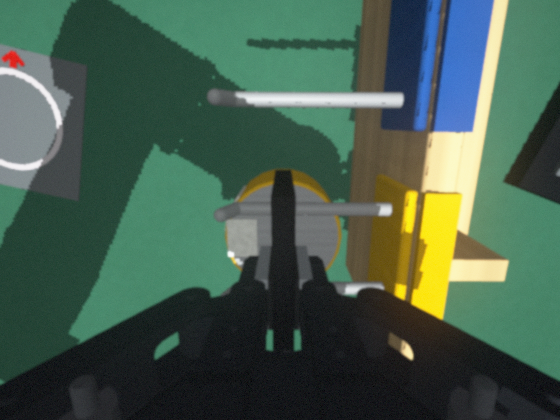

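View pics/d14.png

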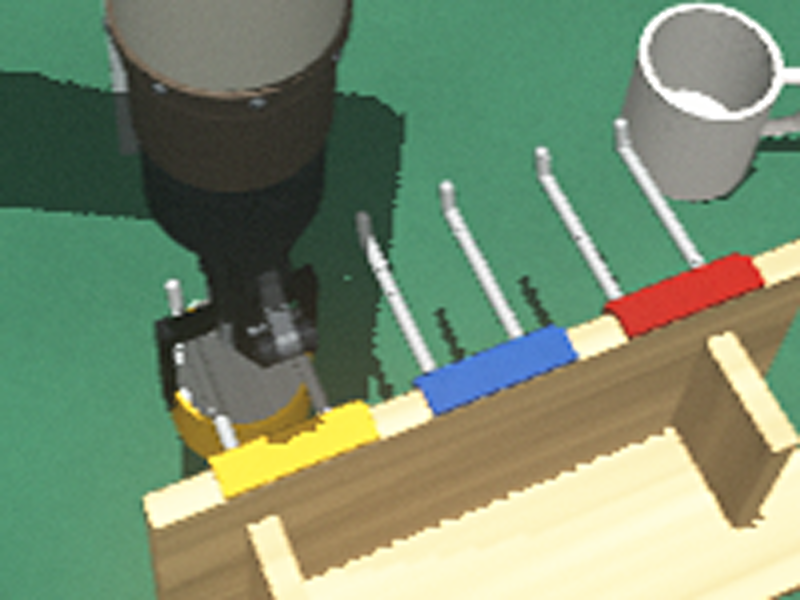

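Both prongs pass under the bar and the tip is visible in front. Lowering onto the prongs.

Call:
send_rows --pt "1 0 0 0.02 0" --pt "1 0 0 0.01 0" --pt "1 0 0 0.004 0" --pt "1 0 0 0 0" --pt "1 0 0 0 0"

```text
t: 26.15
position: [0.4051, -0.3401, 0.1248]
eef_rot: [3.142, -0.0, -1.413]
ft_force: [1.4, 0.3, -2.7]
width: 0.0084
```

Call:
send_rows --pt "1 0 0 0.006 0" --pt "1 0 0 0.002 0" --pt "1 0 0 0.002 0" --pt "1 0 0 0 0"

```text
t: 26.55
position: [0.4049, -0.3401, 0.1201]
eef_rot: [3.142, -0.0, -1.413]
ft_force: [-1.8, 0.4, -0.6]
width: 0.0086
```

Call:
send_rows --pt "1 0 0 0.003 0" --pt "1 0 0 0 0" --pt "1 0 0 0 0"

```text
t: 26.85
position: [0.405, -0.3401, 0.1199]
eef_rot: [-3.141, -0.001, -1.412]
ft_force: [-2.8, 3.9, 7.6]
width: 0.0085
```

Call:
send_rows --pt "0.8 0 0 0 0" --pt "0.6 0 0 0 0" --pt "0.6 0 0 0 0" --pt "0.6 0 0 0 0" --pt "0.6 0 0 0 0"

```text
t: 27.35
position: [0.405, -0.3401, 0.1181]
eef_rot: [3.141, -0.0, -1.413]
ft_force: [-0.7, 0.9, -1.5]
width: 0.0342
```

Call:
send_rows --pt "0.6 0 0 -0.02 0" --pt "0.6 0 0 -0.05 0" --pt "0.6 0 0 -0.08 0" --pt "0.6 0 0 -0.05 0" --pt "0.6 0 0 0 0"

```text
t: 27.85
position: [0.4072, -0.3415, 0.2235]
eef_rot: [-3.134, -0.007, -1.412]
ft_force: [0.8, -0.1, -0.4]
width: 0.0342
```

```bash
python3 - <<'E'
from h import *
c=wrist(); show(c,"w15.png")
d=r.camera("side"); crop(d,220,170,200,200,3,"d15.png")
d=r.camera("scene"); crop(d,120,70,230,190,3,"s15.png")
print(r.sense()["joint_positions"]);go(*st(0,.1),.22,-4.2)
E
```

```text
[-3.91514642e-01  2.31460659e-01 -2.48174466e-01 -5.79706640e-04
 -1.09177872e+00  2.12038420e+00]
from [ 0.4045 -0.3397  0.218 ] -80.96 shift share x,y,z total [-0.8635 -0.2301 -0.004 ] turn -0.2132 min rows 8.9 (dyaw 76.8; do turn last/first, not mixed)
```

View pics/w15.png

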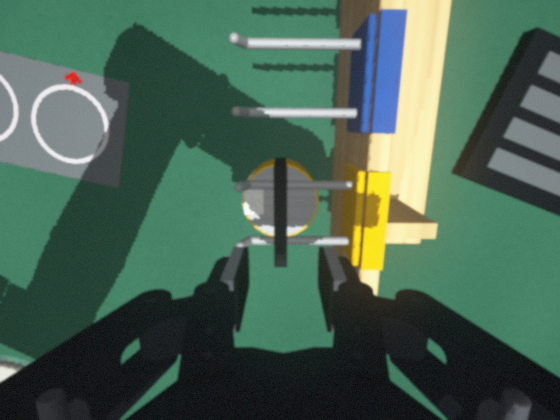

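View pics/d15.png

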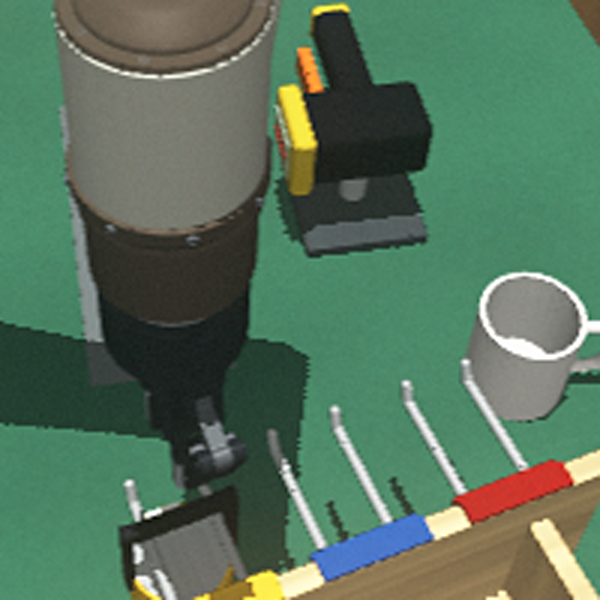

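View pics/s15.png

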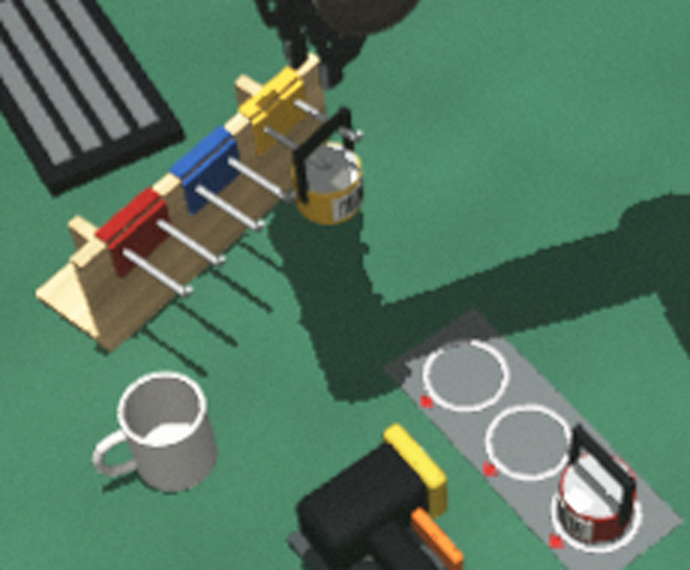

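Yellow hangs on both prongs with its label outwards. Red is still on ring 2, so I'll go to it.

Call:
send_rows --pt "0.6 -0.06 -0.016 0 0" --pt "0 -0.092 -0.0245 0 0" --pt "0 -0.092 -0.0245 0 0" --pt "0 -0.092 -0.0245 0 0" --pt "0 -0.092 -0.0245 0 0" --pt "0 -0.092 -0.0245 0 0" --pt "0 -0.092 -0.0245 0 0" --pt "0 -0.092 -0.0245 0 0"

```text
t: 28.8
position: [0.4412, 0.024, 0.2173]
eef_rot: [3.139, -0.001, -1.413]
ft_force: [1.0, -0.5, -1.0]
width: 0.0855
```

Call:
send_rows --pt "0 -0.09 -0.024 0 0" --pt "0 -0.0695 -0.0186 0 0" --pt "0 0 0 0 0.0221" --pt "0 0 0 0 0.0221" --pt "0 0 0 0 0.0221" --pt "0 0 0 0 0.0221" --pt "0 0 0 0 0.0221" --pt "0 0 0 0 0.0221"

```text
t: 29.6
position: [0.4498, 0.104, 0.2169]
eef_rot: [3.14, -0.003, -2.252]
ft_force: [0.2, -0.4, 0.1]
width: 0.0851
```

Call:
send_rows --pt "0 0 0 0.005 0.0221" --pt "0 0 0 0.005 0.0221" --pt "0 0 0 0.005 0.0221" --pt "0 0 0 0.005 0.0221" --pt "0 0 0 0.005 0.0221" --pt "0 0 0 0 0.0221" --pt "0 0 0 0 0.0216" --pt "0 0 0 0 0"

```text
t: 30.4
position: [0.4499, 0.104, 0.2045]
eef_rot: [-3.14, -0.003, 3.069]
ft_force: [-0.6, -0.2, -0.7]
width: 0.0853
```

```bash
python3 - <<'E'
from h import *
c=wrist(); show(c,"w16.png")
bar(c,262,130,305,275,vmax=80)
go(*st(0,.1),.0825,175.8); print(r.sense()["joint_positions"])
E
```

```text
bar px [283.99997 251.99997] [283.99997 151.99997] rect [ 12. 100.] world [0.4507 0.138  0.106 ] [0.4447 0.0556 0.106 ] mid [0.4477 0.0968 0.106 ] len 0.0826 dir deg 85.84
from [0.45   0.1041 0.2047] 175.96 shift share x,y,z total [-0.0005  0.0013  0.2445] turn 0.0005 min rows 2.4 (dyaw -0.2; do turn last/first, not mixed)
[ 5.80455847e-01  1.30015911e-01 -4.13896512e-01 -1.78849990e-04
 -1.02939254e+00 -6.50833210e-01]
```

View pics/w16.png

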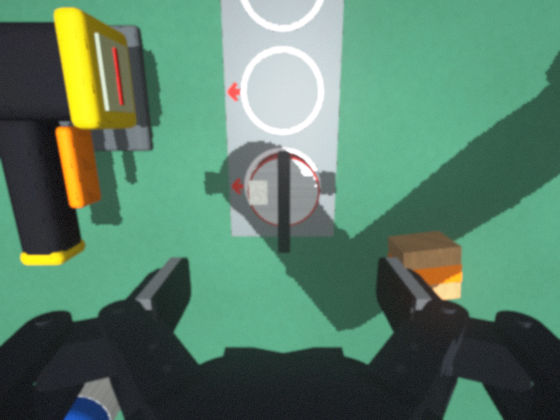

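Red on ring 2 is in line with the tool, its bar at column 284. Descending to grip.

Call:
send_rows --pt "0 0.001 -0.004 0.05 0" --pt "0 0 0 0.08 0" --pt "0 0 0 0.08 0" --pt "0 0 0 0.0345 0" --pt "1 0 0 0 0" --pt "1 0 0 0 0" --pt "1 0 0 0 0" --pt "1 0 0 0 0"

```text
t: 31.25
position: [0.4508, 0.1029, 0.0848]
eef_rot: [3.14, 0.002, 3.069]
ft_force: [0.4, 0.0, 0.3]
width: 0.0281
```

Call:
send_rows --pt "1 0 0 0 0" --pt "1 0 0 0 0" --pt "1 0 0 0 0" --pt "1 0 0 -0.05 0" --pt "1 0 0 -0.09 0" --pt "1 0 0 -0.09 0" --pt "1 0 0 -0.04 0" --pt "1 0 0 0 0"

```text
t: 32.05
position: [0.4514, 0.1033, 0.2215]
eef_rot: [3.137, 0.006, 3.069]
ft_force: [0.5, 0.5, -3.5]
width: 0.0089
```

```bash
python3 - <<'E'
from h import *
print(hk(RS,.11)); go(*hk(RS,.11),.215,-80.95); print(st(.15,-.04),st(.25,-.04))
E
```

```text
[ 0.58565949 -0.20037539]
from [0.4514 0.1033 0.2215] 175.82 shift share x,y,z total [-0.312  -0.5861  0.0131] turn -0.2867 min rows 12.0 (dyaw 103.2; do turn last/first, not mixed)
[ 0.58966764 -0.04587831] [ 0.68939909 -0.05320213]
```

Call:
send_rows --pt "1 -0.025 -0.045 0 0" --pt "1 -0.045 -0.082 0 0" --pt "1 -0.045 -0.085 0 0" --pt "1 -0.045 -0.085 0 0" --pt "1 -0.045 -0.085 0 0" --pt "1 -0.045 -0.085 0 0" --pt "1 -0.04 -0.08 0 0" --pt "1 -0.022 -0.039 0 0"

```text
t: 32.85
position: [0.5836, -0.2041, 0.2147]
eef_rot: [3.141, -0.005, 3.065]
ft_force: [-0.3, 0.3, -2.9]
width: 0.0086
```

Call:
send_rows --pt "1 0 0 0 -0.022" --pt "1 0 0 0 -0.022" --pt "1 0 0 0 -0.022" --pt "1 0 0 0 -0.022" --pt "1 0 0 0 -0.022" --pt "1 0 0 0 -0.022" --pt "1 0 0 0 -0.022" --pt "1 0 0 0 -0.022"

```text
t: 33.65
position: [0.5828, -0.2007, 0.2151]
eef_rot: [3.136, -0.001, -2.104]
ft_force: [0.1, 0.3, -2.1]
width: 0.0083
```

Call:
send_rows --pt "1 0 0 0.02 -0.022" --pt "1 0 0 0.02 -0.022" --pt "1 0 0 0.02 -0.022" --pt "1 0 0 0.02 -0.022" --pt "1 0 0 0 -0.0227" --pt "1 0 0 0 0" --pt "1 0 0 0 0"

```text
t: 34.35
position: [0.5834, -0.201, 0.1767]
eef_rot: [3.139, 0.001, -1.416]
ft_force: [0.3, 0.1, -2.2]
width: 0.0088
```

```bash
python3 - <<'E'
from h import *
c=wrist(); show(c,"w17.png")
import pickle; pickle.dump(c,open("w17.pkl","wb"))
s=r.sense();print(s["position"],np.degrees(s["eef_rot"]),s["joint_positions"],s["width"],s["ft_force"])
for y in (-.023,.023):
    for o,z in ((.0305,.143),(.0,.1265),(-.05,.1265)):
      p=hk(RS,o)+y*np.array([-sin(BX),cos(BX)]); print(y,o,proj(c,[*p,z]).round(1))
H,S,V=masks(c["frame"]); m=(S<60)&(V>150)
for x in (430,445,460,490,515):
    ys=np.where(m[150:330,x])[0]+150; g=np.split(ys,np.where(np.diff(ys)>3)[0]+1); print(x,[(k[0],k[-1],k.mean()) for k in g if len(k)])
d=r.camera("side"); crop(d,220,190,200,170,4,"d17.png")
E
```

```text
[ 0.58368124 -0.20102481  0.17731472] [ 1.79897854e+02  4.13331744e-02 -8.11294197e+01] [-6.99986921e-02  4.13631985e-01 -8.79237394e-02 -3.48402135e-04
 -1.07113936e+00  1.79578371e+00] 0.009063046626849794 [-0.20486681 -0.35585333 -2.52330794]
-0.023 0.0305 [407.2 267.1]
-0.023 0.0 [443.2 256. ]
-0.023 -0.05 [517.6 255.7]
0.023 0.0305 [415.3 194.9]
0.023 0.0 [452.9 188.9]
0.023 -0.05 [532.  188.5]
430 [(np.int64(185), np.int64(196), np.float64(190.5)), (np.int64(253), np.int64(263), np.float64(258.0))]
445 [(np.int64(185), np.int64(196), np.float64(190.5)), (np.int64(254), np.int64(264), np.float64(259.0))]
460 [(np.int64(185), np.int64(196), np.float64(190.5)), (np.int64(254), np.int64(263), np.float64(258.5)), (np.int64(324), np.int64(329), np.float64(326.5))]
490 [(np.int64(185), np.int64(197), np.float64(191.0)), (np.int64(254), np.int64(264), np.float64(259.0)), (np.int64(324), np.int64(329), np.float64(326.5))]
515 [(np.int64(186), np.int64(196), np.float64(191.0)), (np.int64(254), np.int64(263), np.float64(258.5)), (np.int64(324), np.int64(329), np.float64(326.5))]
```

View pics/w17.png

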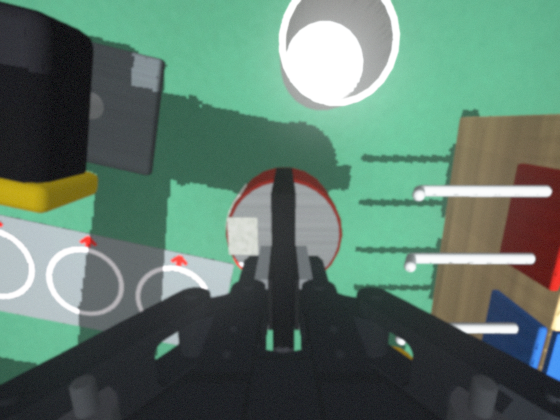

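View pics/d17.png

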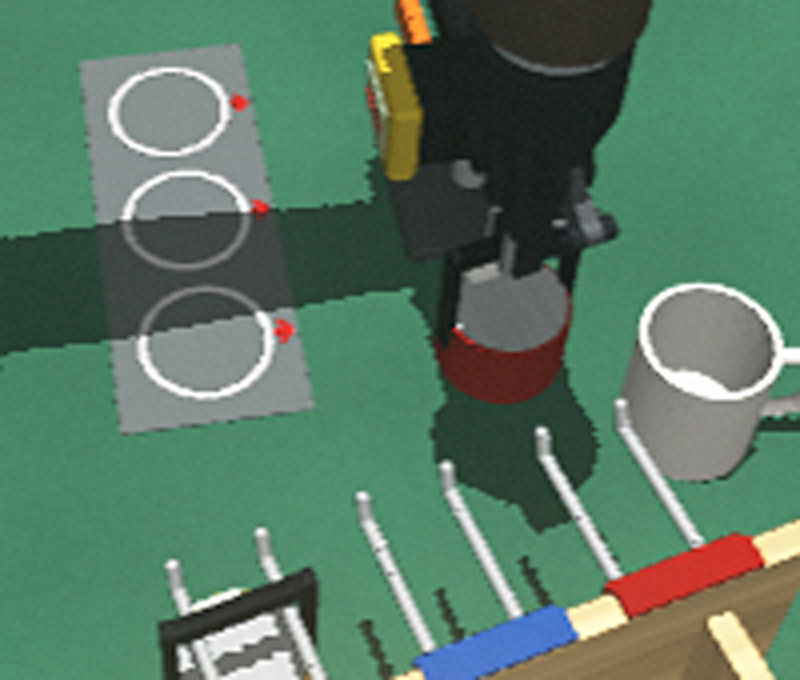

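Red's prong midline is at row 224.7 and the tips are at columns 411 and 420, so the seat is at (0.602, −0.312). I'll lower and go in.

Call:
send_rows --pt "1 0 0 0.03 0" --pt "1 0 0 0.03 0" --pt "1 0 0 0.01 0" --pt "1 0 0 0 0" --pt "1 0 0 0 0"

```text
t: 34.95
position: [0.5847, -0.2013, 0.1442]
eef_rot: [-3.141, -0.001, -1.414]
ft_force: [0.1, -0.4, -2.0]
width: 0.0083
```

```bash
sed -i 's/RS=(.603,-.309)/RS=(.6018,-.3123)/' h.py; python3 - <<'E'
from h import *
go(*RS,.141,-80.95)
E
```

```text
from [ 0.5847 -0.2013  0.1442] -80.99 shift share x,y,z total [0.2246 0.0009 0.0064] turn -0.0001 min rows 2.2 (dyaw 0.0; do turn last/first, not mixed)
```

Call:
send_rows --pt "1 0.03 0.001 0.002 0" --pt "1 0.045 0 0.002 0" --pt "1 0.04 0 0 0" --pt "1 0 0 0 0" --pt "1 0 0 0 0"

```text
t: 35.45
position: [0.5927, -0.2589, 0.1418]
eef_rot: [-3.141, -0.0, -1.415]
ft_force: [-0.4, 0.3, -2.3]
width: 0.0088
```

```bash
python3 - <<'E'
from h import *
go(*RS,.141,-80.95); print(r.sense()["ft_force"])
c=wrist(); show(c,"w18.png")
d=r.camera("side"); crop(d,270,220,180,150,4,"d18.png")
E
```

```text
from [ 0.5927 -0.2589  0.1418] -81.07 shift share x,y,z total [ 0.1082 -0.0013  0.0017] turn -0.0003 min rows 1.1 (dyaw 0.1; do turn last/first, not mixed)
[-0.41090091  0.29178202 -2.30579838]
```

View pics/w18.png

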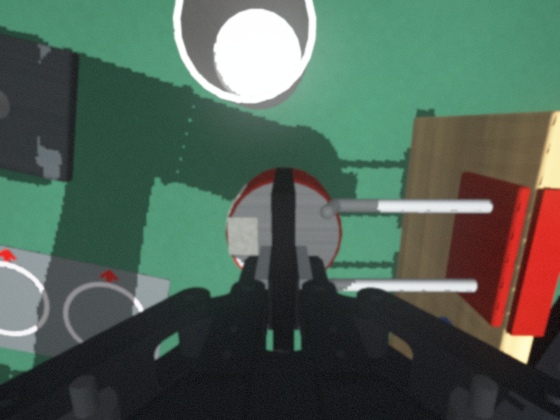

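View pics/d18.png

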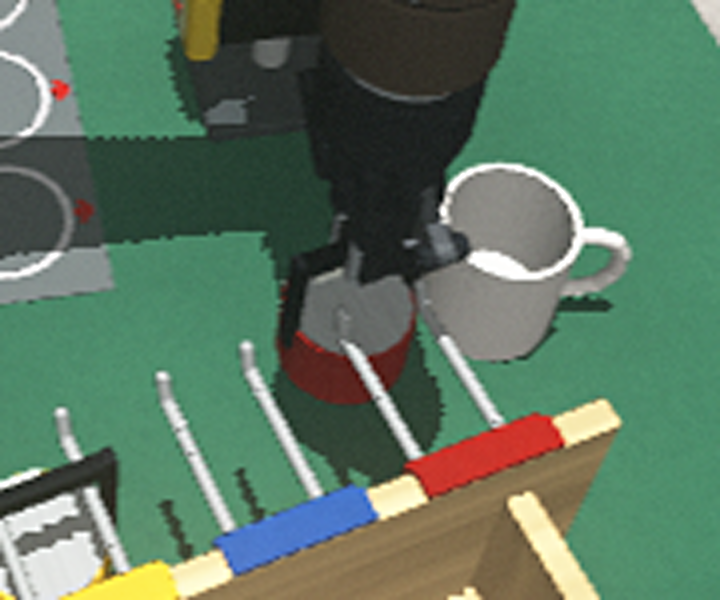

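Call:
send_rows --pt "1 0.03 -0.003 0 0" --pt "1 0.038 0 0 0" --pt "1 0.03 0 0 0" --pt "1 0.01 0 0 0" --pt "1 0 0 0 0" --pt "1 0 0 0 0"

```text
t: 36.15
position: [0.6024, -0.3112, 0.1412]
eef_rot: [3.141, 0.001, -1.414]
ft_force: [-0.2, 0.2, -1.9]
width: 0.0089
```

```bash
python3 - <<'E'
from h import *
go(*RS,.12,-80.95); print(r.sense()["ft_force"])
c=wrist(); show(c,"w19.png")
E
```

```text
from [ 0.6024 -0.3112  0.1412] -81.01 shift share x,y,z total [0.0021 0.0015 0.0424] turn -0.0002 min rows 0.4 (dyaw 0.1; do turn last/first, not mixed)
[-0.15082504  0.15304566 -1.86110884]
```

View pics/w19.png

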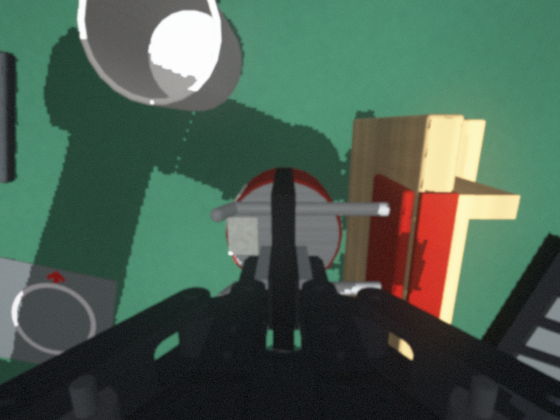

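The bar is over both prongs, at the same spot as for yellow. Lowering.

Call:
send_rows --pt "1 0 0 0.02 0" --pt "1 0 0 0.01 0" --pt "1 0 0 0.004 0" --pt "1 0 0 0.004 0" --pt "1 0 0 0 0" --pt "1 0 0 0 0"

```text
t: 36.8
position: [0.6028, -0.3112, 0.1227]
eef_rot: [-3.141, -0.0, -1.413]
ft_force: [-0.1, 0.3, -2.1]
width: 0.0089
```

Call:
send_rows --pt "1 0 0 0.004 0" --pt "1 0 0 0.003 0" --pt "1 0 0 0 0" --pt "1 0 0 0 0"

```text
t: 37.2
position: [0.603, -0.3113, 0.1203]
eef_rot: [-3.14, -0.001, -1.413]
ft_force: [-1.4, 2.8, 2.3]
width: 0.0087
```

Contact: the load went from −2 N to +2.3 N. Releasing part-way and lifting off.

Call:
send_rows --pt "0.8 0 0 0.001 0" --pt "0.6 0 0 0 0" --pt "0.6 0 0 0 0" --pt "0.6 0 0 0 0" --pt "0.6 0 0 0 0"

```text
t: 37.7
position: [0.6026, -0.3112, 0.1183]
eef_rot: [3.141, 0.0, -1.413]
ft_force: [-0.5, -0.2, -0.2]
width: 0.0338
```

Call:
send_rows --pt "0.6 0 0 -0.02 0" --pt "0.6 0 0 -0.05 0" --pt "0.6 0 0 -0.08 0" --pt "0.6 0 0 -0.08 0" --pt "0.6 -0.08 0 0 0" --pt "0.6 -0.08 0 0 0" --pt "0.6 -0.08 -0.04 0 0" --pt "0.6 -0.08 -0.04 0 0"

```text
t: 38.5
position: [0.617, -0.1457, 0.2353]
eef_rot: [-3.139, -0.001, -1.414]
ft_force: [1.0, -0.3, 1.0]
width: 0.0342
```

Call:
send_rows --pt "0.6 -0.09 0 0 0" --pt "0.6 -0.09 0 0 0" --pt "0.6 -0.09 0 0 0" --pt "0.6 -0.09 0 0 0" --pt "0.6 -0.09 0 0 0" --pt "0.6 -0.05 0 0 0" --pt "0.6 0 0 0 0"

```text
t: 39.2
position: [0.5776, 0.1031, 0.2346]
eef_rot: [-3.14, 0.001, -1.409]
ft_force: [-0.0, 0.5, -0.3]
width: 0.0338
```

```bash
python3 - <<'E'
from h import *
print(r.sense()["t"],r.sense()["position"],r.sense()["joint_positions"])
d=r.camera("side"); crop(d,220,130,230,290,2.5,"d20.png")
d=r.camera("scene"); crop(d,120,70,260,200,3,"s20.png"); show(d,"s20f.png")
E
```

```text
39.2 [0.57759479 0.1031343  0.23456405] [ 4.52508439e-01  3.16640115e-01 -8.56467198e-02 -6.02829000e-05
 -1.16671146e+00  1.28039132e+00]
```

View pics/d20.png

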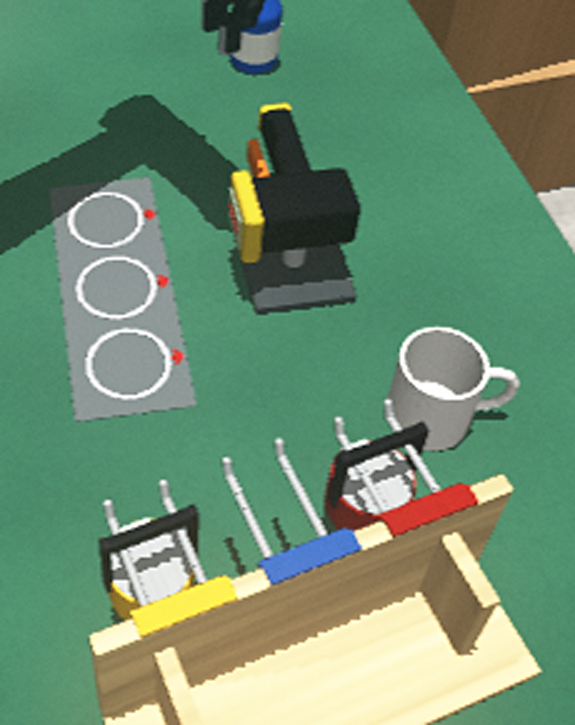

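View pics/s20.png

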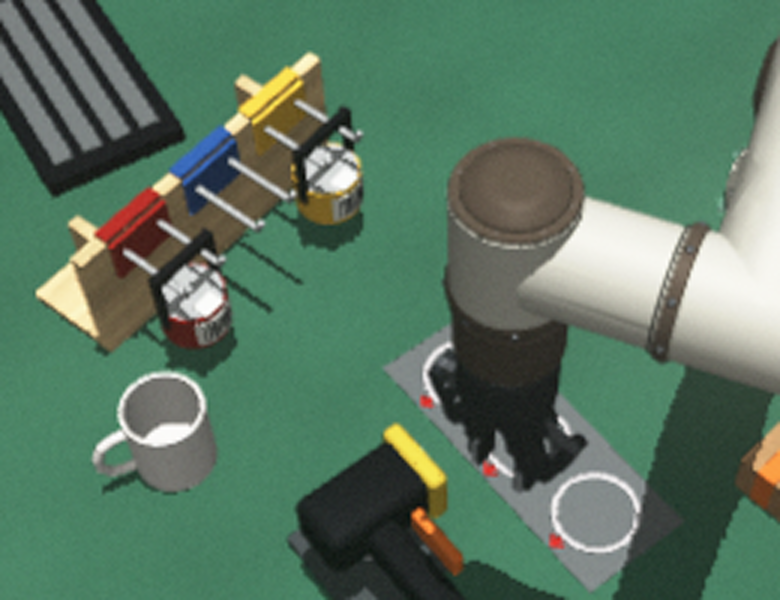

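View pics/s20f.png

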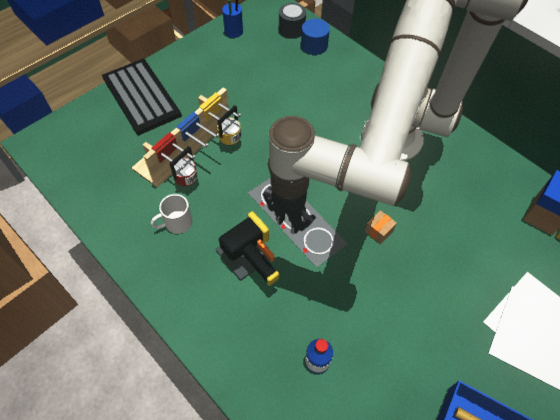

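Both tins hang on both prongs of their own hooks with labels outwards, and the mug, box and bottle haven't moved. Before handing in, I'll check that the blue object at (315,37) is not a tin.

```bash
python3 - <<'E'
from h import *
d=r.camera("scene"); crop(d,210,0,140,70,5,"s21.png"); print(onz(d,(315,45),0))
E
```

```text
[-0.12296993 -0.47704058  0.        ]
```

View pics/s21.png

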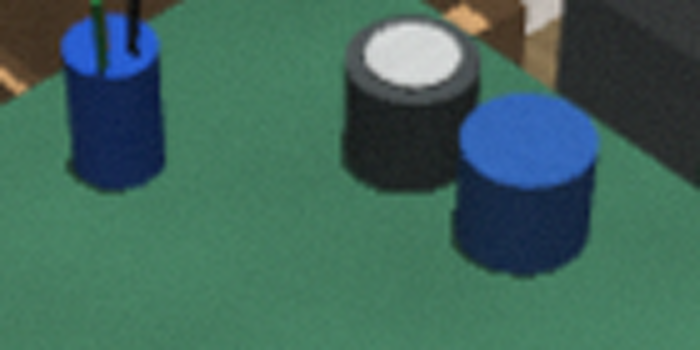

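It is a plain blue canister with no handle, label or white lid, so it is background. Handing in.

```bash
python3 - <<'E'
from h import *
print(r.job_done()); print(r.sense()["t"])
E
```

```text
the job is handed in; nothing more can be done
None
the job is handed in; nothing more can be done
```

The job is done and handed in at about 39 s. Only the red and yellow tins were there, and each now hangs by its handle on both prongs of its own hook, label facing outwards.

- **Scan:** Red stood on ring 2 and yellow on ring 0, labels to the scanner. I then squeezed the trigger to a 44 mm gap, where the blade was seen against the grip, and it sprang back.
- **Last checks:** The final scene and side pictures show both tins hanging as asked. The mug, box and bottle are where they were, and the gripper is empty and clear of everything. Neither tin was seen to be knocked aside during the run.
- **What disagreed:** On the rings, both tins sat about 1 to 2 mm off centre, away from the scanner. The wrist and overhead cameras differed by 2 to 3 mm, so I used the wrist view to line up the hooks. I left both as they were.

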